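# Load valve caps rim-down into the blow-off bay, latch its door and start it

## Task

Stand every yellow valve cap on its open rim (brass boss up) in a pocket of the white rack inside the blow-off bay, one cap to a pocket, any cap in any pocket. When all are in and let go, push the drop-front door shut until its catch holds it fully home, and only then press the green start button all the way down. Leave the spray can, the oil bottle and the wrench where they are.

Things in the scene. Friction and masses are not known exactly. Their poses are not given: they have to be found in the camera images.
- bay: fixed green tray, open-topped, 407 mm wide (y) x 160 deep (x); walls 140 mm high (back 60), inner side faces y = +-197; front (-x, to the robot) closed by the drop-front door. Floor 12 mm up, on it a white rack block 40 mm thick. Grey control box, 110 mm high, on its -y side (y -204 to -274). Origin: centre of underside at bench height; x away from the door, y along the pockets
- pocket0 (a point): centre of the floor of rack pocket 0: a square window 56 x 56 mm, 40 mm deep, its sides along the bay's x and y, pockets 78 mm apart in a row along y; a small brass nozzle is in the middle (no obstacle)
- pocket1 (a point): centre of the floor of rack pocket 1: a square window 56 x 56 mm, 40 mm deep, its sides along the bay's x and y, pockets 78 mm apart in a row along y; a small brass nozzle is in the middle (no obstacle)
- pocket2 (a point): centre of the floor of rack pocket 2: a square window 56 x 56 mm, 40 mm deep, its sides along the bay's x and y, pockets 78 mm apart in a row along y; a small brass nozzle is in the middle (no obstacle)
- pocket3 (a point): centre of the floor of rack pocket 3: a square window 56 x 56 mm, 40 mm deep, its sides along the bay's x and y, pockets 78 mm apart in a row along y; a small brass nozzle is in the middle (no obstacle)
- door (a joint): angle (rad) of the yellow door, hinged along its bottom edge: 0 upright, fully home; grows as the top falls towards the robot (limit 1.15). Stiff hinge: stays where left (3 N at the top edge). A spring roller catch at its +y end bites from about 0.18 rad, is crossed at about 0.08, then draws the door home and holds it; some 10 to 18 N at the top edge pushes through
- door_edge (a point): middle of the door's top edge, on its outer face. Door panel 330 mm wide (y), 125 mm from hinge to top edge, 10 mm thick; plain outer face, no handle
- door_hinge (a point): middle of the door's hinge line (along the bay's y), 14 mm above the bench, in the plane of the door's inner face: with the door home the outer face is 10 mm nearer the robot than this
- start_top (a point): top centre of the green start button, 36 mm across, on top of the control box; pressed straight down
- start (a joint): travel of the start button (m): 0 released, 0.006 fully down; spring, about 5 N fully down
- cap0: yellow square cap, 46 x 46 x 90 mm long, 0.25 kg, hollow: closed end with a brass boss (22 dia x 14 mm), other end (rim) open, black gasket band round it. Starts lying on a flat, boss roughly to the robot. x: along the axis, closed end (-45 mm) to rim (+45); origin: middle of the flat lying underneath at the start; z from there to the axis 23 mm off. Rim-down = x points down. May be absent
- cap1: yellow square cap, 46 x 46 x 90 mm long, 0.25 kg, hollow: closed end with a brass boss (22 dia x 14 mm), other end (rim) open, black gasket band round it. Starts lying on a flat, boss roughly to the robot. x: along the axis, closed end (-45 mm) to rim (+45); origin: middle of the flat lying underneath at the start; z from there to the axis 23 mm off. Rim-down = x points down. May be absent
- cap2: yellow square cap, 46 x 46 x 90 mm long, 0.25 kg, hollow: closed end with a brass boss (22 dia x 14 mm), other end (rim) open, black gasket band round it. Starts lying on a flat, boss roughly to the robot. x: along the axis, closed end (-45 mm) to rim (+45); origin: middle of the flat lying underneath at the start; z from there to the axis 23 mm off. Rim-down = x points down. May be absent
- cap3: yellow square cap, 46 x 46 x 90 mm long, 0.25 kg, hollow: closed end with a brass boss (22 dia x 14 mm), other end (rim) open, black gasket band round it. Starts lying on a flat, boss roughly to the robot. x: along the axis, closed end (-45 mm) to rim (+45); origin: middle of the flat lying underneath at the start; z from there to the axis 23 mm off. Rim-down = x points down. May be absent
- rim0 (a point): centre of the open rim end of cap0, on its axis
- rim1 (a point): centre of the open rim end of cap1, on its axis
- rim2 (a point): centre of the open rim end of cap2, on its axis
- rim3 (a point): centre of the open rim end of cap3, on its axis
- spray_can: red spray can standing on the bench, 60 mm diameter, 190 mm tall, bystander; origin at the centre of its foot
- oil_bottle: amber oil bottle standing on the bench, 64 mm diameter, 150 mm tall, bystander; origin at the centre of its foot
- wrench: steel wrench lying on the bench, 200 mm long, bystander; x along its length
Not all that is in view belongs to the job. Leave any pink or turquoise look-alike of the cap3 alone.

How it is judged:
By the outcome, as a careful person would: the job done as asked, in the order asked, and still so for the second after the job is handed in, with the robot touching nothing.
Of cap0, cap1, cap2, cap3 only 3 to 4 are there at a start; the rules pass over those that are not, and their reading is None.
At some moment in a run one of cap0, cap1, cap2, cap3 may be knocked a few centimetres aside while the robot is not near it.
It also fails if it takes over 210 s, if anything falls off the work surface, if the arm or the gripper's body presses on something with over 40 N, if the wrist force passes 120 N, or if a joint passes its speed limit or range.

## Robot

A 6-joint arm with a two-finger parallel gripper is mounted at the origin on the work surface. World frame = base frame: x ahead of the robot, y to its left, z up, the work surface at z = 0. Lengths are in mm, angles in rad, forces in N, time in s.
With the tool pointing down it reaches from about 425 to 1125 mm from the base axis. Payload 14.9 kg.
Tool frame: the origin (TCP) lies where the fingers leave the gripper's body, on its centre line; the fingertips stand 78 mm ahead of it and the grasp point (between the pads) lies 60 mm ahead of it; z points along the fingers, y is the direction in which the jaws open and shut (so a half turn about z gives the same grasp; the last joint's range is limited). The gripper opens to 91 mm and grips with 3 to 60 N. Pads are 32 mm wide; open, the fingers measure 118 mm over their backs; the gripper's body (76 mm by 178 mm) begins 60 mm behind the grasp point.
Start: joints at [-1.188, 0.379, 1.734, -0, 1.028, -0.033], TCP at [282.743, -640.371, 292.232] pointing down, gripper open.
Joint ranges: [-2.77, 2.77], [-0.74, 2.19], [0, 2.66], [-1.06, 4.2], [0.31, 2.87], [-3.08, 3.08]. Speed limits (rad/s): [1.89, 1.89, 2.39, 3.14, 3.14, 3.14].

## Interface

Orientations are given as a unit quaternion [x, y, z, w].
In Python, from cell import robot gives the robot as it stands. The module is installed in compiled form; this text tells all that it offers. Calls block until the motion is done:
- robot.move_to(position, orientation): joint-space move of the TCP to a pose.
- robot.move_straight(position, ori=None, speed=150, stop_force=None): straight line of the TCP; ori=None keeps the orientation; speed is the mean speed in mm/s. With stop_force (N) it stops when the force on the tool has changed by that much, and returns True; else False.
- robot.set_joints(angles): joint-space move.
- robot.release() and robot.close_gripper(): open the fingers fully, or close them until they stop; the grip force is fixed at half the most.
- robot.dwell(seconds).
- robot.ik(position, orientation): joint angles nearest the present ones, or None.
- robot.get_state(): the state.
- robot.snapshot(name): name is "scene" or "top" or "wrist"; returns (picture, depth): 400x640x3 uint8, red, green, blue; 400x640 float32, mm along the optical axis (not along the pixel's ray), 0 where there is no reading.
- robot.camera_info(name): a dict with "fx", "fy", "cx", "cy" (pixels), "dist" ([k1, k2, p1, p2, k3] as OpenCV has them; the pictures are not rectified), "cam_to_world" (4x4, takes a point from camera to world coordinates); the wrist camera has in their place "T_tool_cam" (4x4, takes a point from camera to tool coordinates, whose origin is the TCP and whose axes are the flange's). Camera axes: x right, y down, z forward; pixel columns grow to the right and rows downward; lengths in mm; the calibration is good to about 2 mm. A picture is of the moment at which its call begins: read the wrist's pose just before it. camera_info takes no time and is no camera call.
A pose or a line that the arm cannot do raises robot.PlanningError and nothing moves.
- robot.hand_in(): hands the job in, once; it reports no verdict.
Trained networks look in the newest picture that a camera, given by its name, has taken for a name from the list of things; names that differ only in an ending like _2 or _b are one class to them, and where a whole thing is asked for, a point or a joint stands for the part that bears it (a point fixed in the world has none). Each returns a list of dicts, best first, with "conf" (0 to 1); they miss things now and then, are a little off and sometimes report something else, mostly with a low value. They report only what shows in the picture. A call takes as long as a camera call. They do not tell look-alikes from the thing itself.
- robot.look_for(camera, label): "location" ([column, row] as shares, 0 to 1, of the picture: columns of its width, rows of its height, amid what is visible of it).
- robot.trace(camera, label): "region" (400x640 bool, what is visible of it) and "location" ([column, row] as shares, 0 to 1, of the picture: columns of its width, rows of its height, amid what is visible of it).
The state is a dict: "t": time; "joint_pos": joint angles; "qd": joint speeds; "joint_torque": joint torques, N m; "tool_pos": TCP position; "orientation": TCP orientation; "force": force on the tool from outside, world axes, zero at the start; "moment": the same for the moment, N m; "finger_gap": opening from 0.0 (shut) to 1.0 (fully open).
Only numpy, scipy, OpenCV 4.12 (cv2) and the standard library are available. Lean on these libraries where they do the work, as an engineer would, in place of code of your own. Each camera call takes 0.05 s, during which the arm holds its last target.

## Working session

There is one attempt and no reset: what is moved stays moved. The work goes in short steps, each a Python script; the robot and the scene stay as the last script left them, time stands still between calls to the robot, and variables do not carry over. Pictures are saved under pics/ and viewed, and the job is handed in when it is done.

```bash
mkdir -p pics; ls
python3 - <<'E'
from cell import robot
import cv2
for n in ("scene","top","wrist"):
    p,d=robot.snapshot(n); cv2.imwrite(f"pics/a_{n}.png",p[:,:,::-1])
    i=robot.camera_info(n); print(n,{k:(v.tolist() if hasattr(v,'tolist') else v) for k,v in i.items()})
print(robot.get_state())
E
```

```text
pics
scene {'fx': 368.0254207782251, 'fy': 368.0254207782251, 'cx': 325.7228365100136, 'cy': 198.44925611722684, 'dist': [0.015604261847857834, 0.0, 0.0, 0.0, 0.0], 'cam_to_world': [[0.4320318010482655, 0.7284386548833182, -0.5317195209457468, 1135.6580229138995], [0.9017144437642169, -0.35943290074456336, 0.2402478964930552, -329.1596041869817], [-0.016111635236091593, -0.5832539034881217, -0.8121300999691418, 973.0641556042525], [0.0, 0.0, 0.0, 1.0]]}
top {'fx': 462.2081555802343, 'fy': 462.2081555802343, 'cx': 322.56238495415283, 'cy': 196.79020095857211, 'dist': [-0.06469924991532157, 0.0, 0.0, 0.0, 0.0], 'cam_to_world': [[-0.008337037229817419, -0.9975474017485486, 0.06949586372546306, 472.1051644661998], [-0.9998914184400104, 0.007471766641704578, -0.01270133982207053, -55.5796813492728], [0.012150931661911472, -0.06959420929913211, -0.9975013788921677, 1435.3825290502966], [0.0, 0.0, 0.0, 1.0]]}
wrist {'fx': 298.2424538233714, 'fy': 298.2424538233714, 'cx': 320.55658245679587, 'cy': 196.83046874939288, 'dist': [-0.028252922851475577, 0.0, 0.0, 0.0, 0.0], 'T_tool_cam': [[-0.000
[... 259 characters left out ...]
0, 0.0, 0.0, 1.0]]}
{'t': 0.15, 'joint_pos': array([-1.18829857e+00,  3.79308941e-01,  1.73463626e+00,  2.02428973e-05,
        1.02851946e+00, -3.32879234e-02]), 'qd': array([-0.00086701, -0.00058706, -0.00126642,  0.00141706, -0.00180674,
        0.00050146]), 'joint_torque': array([-1.07820262e-03, -7.64118934e+01, -4.34658766e+01,  6.51111756e-02,
        4.10567131e-02, -5.94202243e-05]), 'tool_pos': array([ 282.65378985, -640.13851555,  291.72947285]), 'orientation': array([ 9.78468987e-01,  2.06393437e-01, -6.72066605e-05, -4.30879022e-04]), 'force': array([0.11720223, 0.87105266, 0.5436375 ]), 'moment': array([-0.00978401, -0.01183018,  0.04548896]), 'finger_gap': 1.0016580321468096}
```

View pics/a_scene.png

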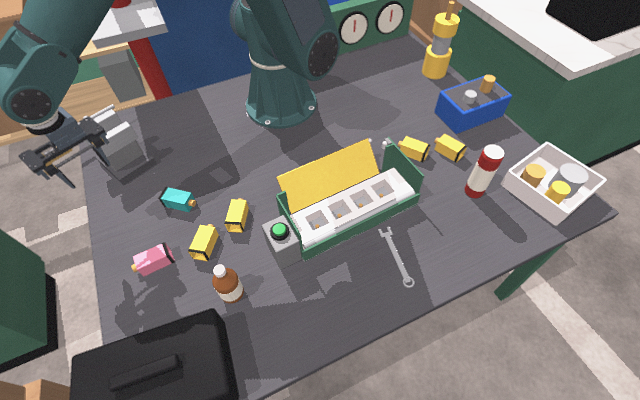

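View pics/a_top.png

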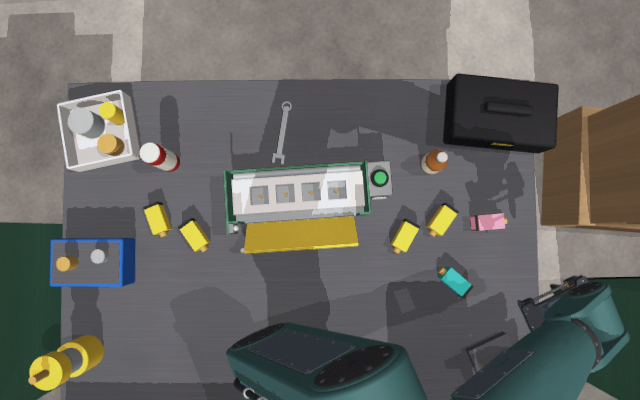

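View pics/a_wrist.png

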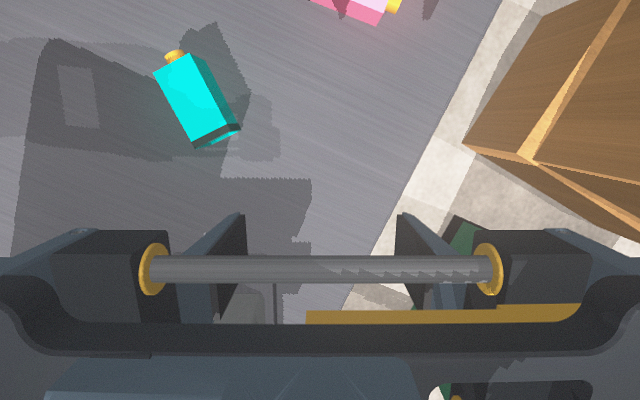

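The top view shows four yellow caps at about (157,220), (194,236), (405,236) and (443,221). The turquoise one at (455,282) and the pink one at (490,222) are look-alikes. The bay sits in the middle with the door dropped towards the robot. Next I'll measure.

```bash
cat > h.py <<'E'
from cell import robot
import numpy as np, cv2
from scipy.spatial.transform import Rotation as R
def T_tool(s=None):
    s=s or robot.get_state(); T=np.eye(4); T[:3,:3]=R.from_quat(s['orientation']).as_matrix(); T[:3,3]=s['tool_pos']; return T
def snap(n):
    s=robot.get_state(); p,d=robot.snapshot(n); i=robot.camera_info(n)
    T=np.array(i['cam_to_world']) if n!='wrist' else T_tool(s)@np.array(i['T_tool_cam'])
    K=np.array([[i['fx'],0,i['cx']],[0,i['fy'],i['cy']],[0,0,1.]])
    return dict(p=p,d=d,T=T,K=K,dist=np.array(i['dist']))
def rays(c,uv):
    uv=np.asarray(uv,float).reshape(-1,1,2)
    return cv2.undistortPoints(uv,c['K'],c['dist']).reshape(-1,2)
def world(c,uv,z=None):   # from depth
    uv=np.asarray(uv); n=rays(c,uv); d=c['d'][uv[:,1].astype(int),uv[:,0].astype(int)] if z is None else z
    P=np.c_[n*np.reshape(d,(-1,1)),np.broadcast_to(d,len(n))]
    return P@c['T'][:3,:3].T+c['T'][:3,3]
def atz(c,uv,z):  # intersect ray with plane z
    n=rays(c,uv); D=np.c_[n,np.ones(len(n))]@c['T'][:3,:3].T; o=c['T'][:3,3]
    return o+D*((z-o[2])/D[:,2])[:,None]
def cloud(c):
    v,u=np.mgrid[0:400,0:640]; uv=np.c_[u.ravel(),v.ravel()]
    return world(c,uv).reshape(400,640,3)
def yellow(p):
    h=cv2.cvtColor(p,cv2.COLOR_RGB2HSV); return (h[...,0]>22)&(h[...,0]<36)&(h[...,1]>120)&(h[...,2]>70)
def proj(c,P):
    P=np.asarray(P,float).reshape(-1,3); Q=(P-c['T'][:3,3])@c['T'][:3,:3]
    return cv2.projectPoints(Q,np.zeros(3),np.zeros(3),c['K'],c['dist'])[0].reshape(-1,2)
E
python3 - <<'E'
from h import *
for cam in("top","scene"):
    c=snap(cam); W=cloud(c); p=c['p']
    y=yellow(p)&(W[...,2]>38)&(W[...,2]<56)&(c['d']>0)
    n,l,st,ce=cv2.connectedComponentsWithStats(y.astype(np.uint8))
    print(cam,'bench z',np.median(W[300:310,330:420,2]) )
    for k in range(1,n):
        if st[k,4]<40: continue
        P=W[l==k]; r=cv2.minAreaRect(P[:,:2].astype(np.float32)); print(ce[k].round(),st[k,4],np.round(r[0],1),np.round(r[1],1),round(r[2],1),P[:,2].mean().round(1))
    for lab in('cap0','spray_can','oil_bottle','wrench','start_top','bay','door'):
        print(lab,[(np.round(np.array(x['location'])*[640,400]),round(x['conf'],2)) for x in robot.look_for(cam,lab)])
    if cam=='top':
        g=cloud(c)
        print('btn',atz(c,[[380,178]],125), 'rack', g[190,322],g[190,272])
        print('door pts',g[222,300],g[235,300],g[245,300])
E
```

```text
top bench z -0.5131948692408059
[155. 219.] 419 [505.6 432.8] [83.5 47.4] 21.3 45.1
[443. 220.] 409 [ 496.7 -437.6] [46.2 83.4] 54.1 45.2
[193. 235.] 432 [455.7 316.6] [83.  48.1] 35.5 45.3
[405. 236.] 426 [ 448.2 -321.7] [47.3 81.6] 59.9 45.7
[300. 228.] 568 [474.   -5.6] [ 23.5 327.9] 3.2 47.2
[ 92. 349.] 101 [113.8 626.9] [91.4 34.8] 25.2 47.3
cap0 [(array([196., 237.]), 0.84), (array([453., 283.]), 0.84), (array([158., 214.]), 0.81), (array([403., 235.]), 0.6), (array([441., 219.]), 0.44)]
spray_can [(array([282., 136.]), 0.6), (array([157., 159.]), 0.58)]
oil_bottle [(array([433., 162.]), 0.86)]
wrench [(array([281., 135.]), 0.91), (array([193., 233.]), 0.3)]
start_top [(array([379., 177.]), 0.65)]
bay [(array([302., 203.]), 0.59)]
door [(array([298., 232.]), 0.69)]
btn [[ 615.99627657 -236.86365437  125.        ]] rack [588.94560551 -71.67627601  51.9529973 ] [590.52985432  78.9665383   46.42865182]
door pts [493.91264441  -4.10066969  23.57980538] [454.85552187  -5.30694181  62.33115876] [426.79690639  -6.70333718 104.79091665]
scene bench z 0.41033141588769695
[453. 145.] 53 [506.  434.3] [82.1 51. ] 18.4 46.2
[330. 181.] 671 [474.1  -2.7] [ 25.7 321.8] 3.0 46.9
cap0 [(array([411., 149.]), 0.82), (array([233., 213.]), 0.8), (array([450., 149.]), 0.6), (array([203., 242.]), 0.6), (array([177., 201.]), 0.59), (array([149., 257.]), 0.58)]
spray_can [(array([484., 168.]), 0.9)]
oil_bottle [(array([229., 281.]), 0.68)]
wrench [(array([398., 257.]), 0.82)]
start_top [(array([276., 226.]), 0.57)]
bay [(array([338., 199.]), 0.77)]
door []
```

Run:
```python
import cv2
p=cv2.imread('pics/a_top.png')
cv2.imwrite('pics/crop1.png',cv2.resize(p[145:270,215:415],None,fx=4,fy=4,interpolation=cv2.INTER_CUBIC))
```

```text
(no output)
```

View pics/crop1.png

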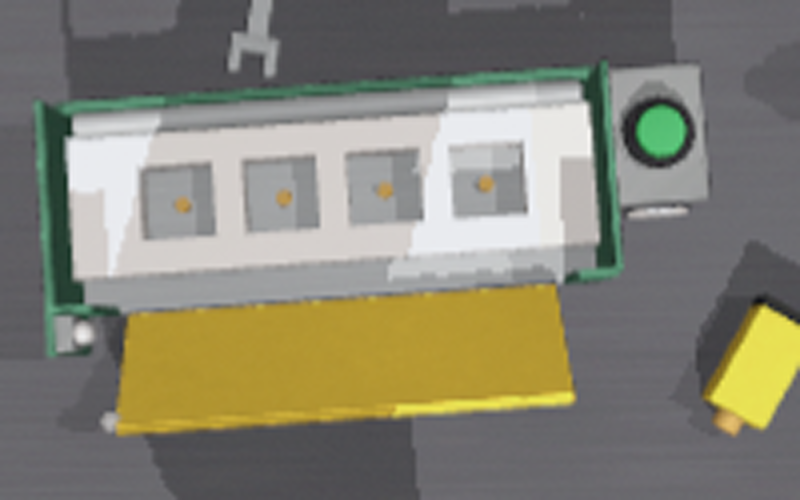

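```bash
cat >> h.py <<'E'
def capT(x,y,yaw):   # cap axis-centre frame: x axis to rim, z up, at lying
    T=np.eye(4); T[:3,:3]=R.from_euler('z',yaw).as_matrix(); T[:3,3]=[x,y,23]; return T
def graspT(t,up=7,ax=-25):  # tool in cap frame
    T=np.eye(4); z=np.array([np.cos(t),0,-np.sin(t)]); x=np.array([np.sin(t),0,np.cos(t)])
    T[:3,:3]=np.c_[x,np.cross(z,x),z]; T[:3,3]=np.array([ax,0,up])-60*z; return T
def standT(p,yawlean):  # cap standing; p = rim centre; cap z (old up) points to yawlean
    T=np.eye(4); z=np.array([np.cos(yawlean),np.sin(yawlean),0]); x=np.array([0,0,-1.])
    T[:3,:3]=np.c_[x,np.cross(z,x),z]; T[:3,3]=np.array(p)+[0,0,45]; return T
def pq(T): return T[:3,3], R.from_matrix(T[:3,:3]).as_quat()
E
python3 - <<'E'
from h import *
c=snap('top')
noz=np.array([[182,204],[284,197],[385,190],[486,183]])/4+[215,145]
N=atz(c,noz-0.4,18); print(N.round(1)); print('spacing',np.linalg.norm(np.diff(N[:,:2],axis=0),axis=1))
v=N[0]-N[3]; print('bay y dir yaw',np.degrees(np.arctan2(v[1],v[0]))-90)
caps=[(508,434,21.3),(458.5,318.5,35.5),(499.5,-439.7,-35.9),(451.2,-323.5,-30.1)]
for deg in(18,22,26,30):
    t=np.radians(deg);G=graspT(t)
    for cp in caps:
        r=robot.ik(*pq(capT(cp[0],cp[1],np.radians(cp[2]))@G)); print(deg,'pick',cp,None if r is None else r.round(2))
    for n in N[[0,3]]:
        for lean in(90,-90,180,0):
            r=robot.ik(*pq(standT([n[0],n[1],12],np.radians(lean+3.5))@G)); print(deg,'place',n[:2].round(),lean,None if r is None else r.round(2))
E
```

```text
[[ 576.   118.3   18. ]
 [ 580.8   39.9   18. ]
 [ 585.6  -37.7   18. ]
 [ 590.4 -115.5   18. ]]
spacing [78.54736285 77.79322479 77.89732027]
bay y dir yaw 3.5385153459807555
18 pick (508, 434, 21.3) [ 0.86  0.78  2.23  3.65  1.14 -1.64]
18 pick (458.5, 318.5, 35.5) [ 0.52  0.79  2.44  3.04  1.35 -1.58]
18 pick (499.5, -439.7, -35.9) [-0.84  0.77  2.27  2.92  1.16 -1.55]
18 pick (451.2, -323.5, -30.1) [-0.79  0.79  2.44  2.89  1.35 -1.6 ]
18 place [576. 118.] 90 [ 0.3   0.47  1.97 -0.42  0.82  0.55]
18 place [576. 118.] -90 [0.02 0.44 2.02 0.47 0.75 2.74]
18 place [576. 118.] 180 [ 0.18  0.35  2.18 -0.12  0.31 -1.34]
18 place [576. 118.] 0 [0.15 0.55 1.84 0.03 1.07 1.64]
18 place [ 590. -115.] 90 [-0.09  0.45  2.01 -0.5   0.69  0.23]
18 place [ 590. -115.] -90 [-0.36  0.5   1.93  0.37  0.88  2.46]
18 place [ 590. -115.] 180 [-0.28  0.37  2.14  0.31  0.35 -2.18]
18 place [ 590. -115.] 0 [-0.2   0.56  1.81 -0.09  1.07  1.37]
22 pick (508, 434, 21.3) [ 0.85  0.74  2.23  3.66  1.04 -1.66]
22 pick (458.5, 318.5, 35.5) [ 0.52  0.74  2.45  3.04  1.24 -1.58]
22 pick (499.5, -439.7, -35.9) [
[... 1243 characters left out ...]
0 pick (508, 434, 21.3) [ 0.83  0.67  2.23  3.69  0.83 -1.72]
30 pick (458.5, 318.5, 35.5) [ 0.52  0.64  2.46  3.04  1.   -1.57]
30 pick (499.5, -439.7, -35.9) [-0.83  0.66  2.27  2.9   0.84 -1.51]
30 pick (451.2, -323.5, -30.1) [-0.77  0.64  2.46  2.89  1.   -1.56]
30 place [576. 118.] 90 [ 0.38  0.52  1.94 -0.62  0.95  0.75]
30 place [576. 118.] -90 [-0.06  0.48  2.02  0.72  0.86  2.48]
30 place [576. 118.] 180 None
30 place [576. 118.] 0 [0.14 0.64 1.73 0.04 1.29 1.63]
30 place [ 590. -115.] 90 [-0.01  0.48  2.02 -0.79  0.77  0.55]
30 place [ 590. -115.] -90 [-0.43  0.55  1.89  0.54  1.04  2.29]
30 place [ 590. -115.] 180 None
30 place [ 590. -115.] 0 [-0.18  0.65  1.71 -0.12  1.3   1.4 ]
```

```bash
cat > fk.py <<'E'
import numpy as np
from scipy.spatial.transform import Rotation as R
def fkpts(q,P):
    a1,d1,L2,e,L3,d6=P[:6]
    R1=R.from_euler('z',q[0]); R2=R1*R.from_euler('y',q[1]); R3=R1*R.from_euler('y',q[1]+q[2])
    s=R1.apply([a1,0,d1]); el=s+R2.apply([0,0,L2]); w=el+R3.apply([e,0,L3])
    R6=R3*R.from_euler('z',q[3])*R.from_euler('y',q[4])*R.from_euler('z',q[5])
    return s,el,w,w+R6.apply([0,0,d6]),R6
E
python3 - <<'E'
from h import *; from fk import *
from scipy.optimize import least_squares
s=robot.get_state(); S=[(s['joint_pos'],s['tool_pos'],R.from_quat(s['orientation']))]
rng=np.random.default_rng(0)
for k in range(60):
    p=np.array([rng.uniform(400,800),rng.uniform(-400,400),rng.uniform(150,500)]); o=R.from_euler('ZYX',[rng.uniform(-2,2),0,0])*R.from_quat([1,0,0,0])*R.from_rotvec(rng.normal(size=3)*.5)
    q=robot.ik(p,o.as_quat())
    if q is not None: S.append((q,p,o))
print(len(S))
# orientation sanity
best=None
q,p,o=S[0]
for i in range(3):
    q,p,o=S[i]; r=fkpts(q,[0]*6)[4]; print((r.inv()*o).as_rotvec().round(3))
def f(P): return np.concatenate([fkpts(q,P)[3]-p for q,p,o in S])
for x0 in([0,300,400,0,400,200],):
    r=least_squares(f,x0); print(r.x.round(2),np.abs(r.fun).max())
E
```

```text
54
[-0.     0.     1.571]
[0.    0.    1.571]
[-0.     0.     1.571]
[  3.   316.71 547.19  41.36 601.4  186.  ] 27.35848213217912
```

```bash
cat > fk.py <<'E'
import numpy as np
from scipy.spatial.transform import Rotation as R
def fkpts(q,P):
    a1,d1,L2,e,L3,d6,b,bx,by,bz,l2x=P[:11]
    R1=R.from_euler('z',q[0]); R2=R1*R.from_euler('y',q[1]); R3=R1*R.from_euler('y',q[1]+q[2])
    s=R1.apply([a1,0,d1]); el=s+R2.apply([l2x,0,L2]); w=el+R3.apply([e,0,L3])
    R4=R3*R.from_euler('z',q[3]); w=w+R4.apply([bx,by,bz]); R5=R4*R.from_euler('y',q[4])
    R6=R5*R.from_euler('z',q[5])*R.from_euler('z',np.pi/2)
    return s,el,w,w+R5.apply([b,0,d6]),R6
E
python3 - <<'E'
from h import *; from fk import *
from scipy.optimize import least_squares
S=[]
rng=np.random.default_rng(0)
for k in range(80):
    p=np.array([rng.uniform(400,800),rng.uniform(-400,400),rng.uniform(150,500)]); o=R.from_euler('ZYX',[rng.uniform(-2,2),0,0])*R.from_quat([1,0,0,0])*R.from_rotvec(rng.normal(size=3)*.5)
    q=robot.ik(p,o.as_quat())
    if q is not None: S.append((q,p,o))
def f(P): return np.concatenate([fkpts(q,P)[3]-p for q,p,o in S])
r=least_squares(f,[0,300,500,0,600,186,0,0,0,0,0]); print(r.x.round(2),np.abs(r.fun).max())
np.save('P.npy',r.x)
P=r.x
for deg in (22,26,30):
  q=robot.ik(*pq(capT(458.5,318.5,np.radians(35.5))@graspT(np.radians(deg)))); print([x.round() for x in fkpts(q,P)[:4]])
E
```

```text
[ -11.92  329.41  550.     44.73  819.72  190.01    3.15   -1.74   19.7
 -201.99    4.81] 26.11378787860241
[array([-10.,  -6., 329.]), array([315., 180., 732.]), array([259., 125., 118.]), array([404., 228.,  49.])]
[array([-10.,  -6., 329.]), array([296., 170., 751.]), array([266., 130., 134.]), array([406., 230.,  53.])]
[array([-10.,  -6., 329.]), array([277., 160., 768.]), array([274., 135., 149.]), array([409., 232.,  57.])]
```

```bash
cat >> h.py <<'E'
BC=np.array([583.2,1.2]); BY=np.radians(3.54)
def bay(x,y,z=0):
    c,s=np.cos(BY),np.sin(BY); return np.array([BC[0]+c*x-s*y,BC[1]+s*x+c*y,z])
def overlay(c,name,crop,f):
    im=c['p'][:,:,::-1].copy(); u0,v0,u1,v1=crop; im=cv2.resize(im[v0:v1,u0:u1],None,fx=f,fy=f,interpolation=cv2.INTER_CUBIC)
    def poly(P,col):
        q=((proj(c,P)-[u0,v0]+.5)*f).astype(np.int32); cv2.polylines(im,[q.reshape(-1,1,2)],True,col,1)
    for k in range(4):
        y=-117+78*k
        poly([bay(a,y+b,52) for a,b in((-28,-28),(28,-28),(28,28),(-28,28))],(0,0,255))
        poly([bay(a,y+b,12) for a,b in((-3,-3),(3,-3),(3,3),(-3,3))],(255,0,0))
    poly([bay(a,b,140) for a,b in((-80,-197),(80,-197))],(255,0,255)); poly([bay(a,b,140) for a,b in((-80,197),(80,197))],(255,0,255))
    cv2.imwrite(name,im)
E
python3 - <<'E'
from h import *
overlay(snap('top'),'pics/ov_top.png',(215,145,415,270),4)
overlay(snap('scene'),'pics/ov_sc.png',(250,130,450,270),4)
E
```

```text
(no output)
```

View pics/ov_top.png

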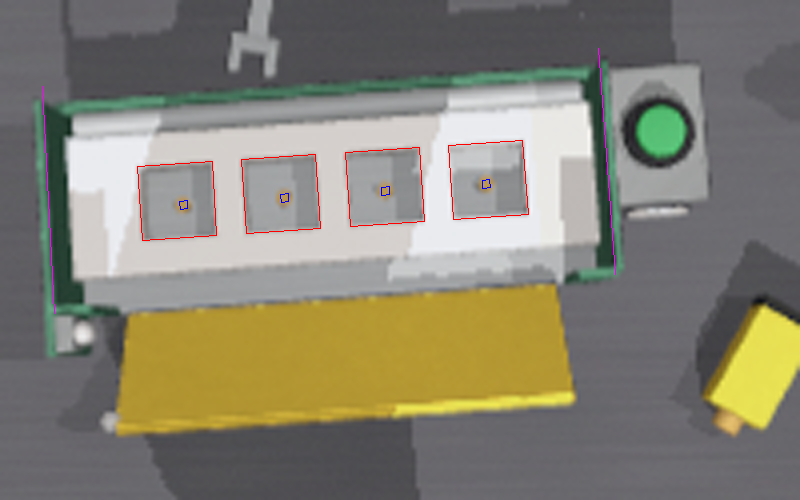

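View pics/ov_sc.png

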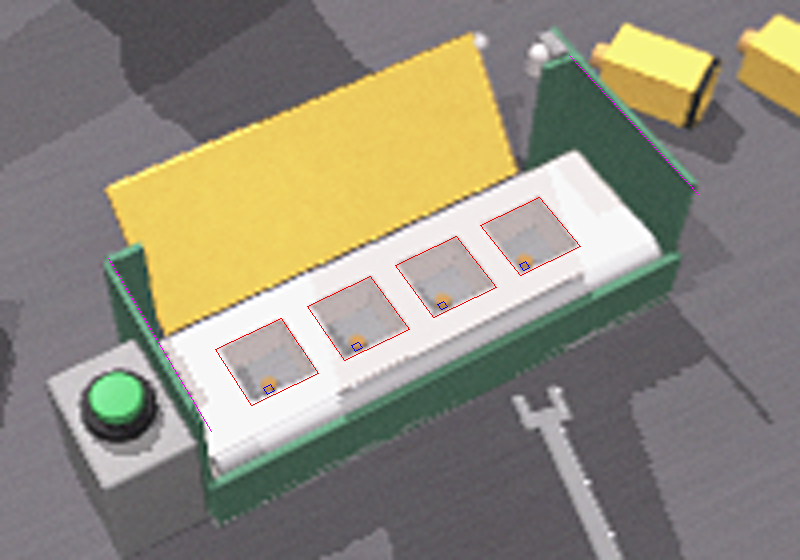

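```bash
cat >> h.py <<'E'
from fk import fkpts
PP=np.load('P.npy'); TILT=np.radians(22); G=graspT(TILT)
CK=np.array([[a,b,c] for a in(-38,38) for b in(-89,89) for c in(0,-90)]+[[85,0,-80],[0,59,78],[0,-59,78],[16,0,78]]+[list((np.linalg.inv(G)@[a,b,cc,1])[:3]) for a in(-59,45) for b in(-23,23) for cc in(-23,23)],float)
def path(qs,n=25):
    for a,b in zip(qs[:-1],qs[1:]):
        mz=[];tr=[]
        for s in np.linspace(0,1,n):
            x=fkpts(a+(b-a)*s,PP); W=x[3]+x[4].apply(CK); mz.append(min(W[:,2].min(),x[2][2]-70)); tr.append(np.r_[x[3].round(),np.hypot(W[:,0],W[:,1]).min().round()])
        print('minz',round(min(mz)),'at',np.argmin(mz)/(n-1),'start',tr[0],'mid',tr[n//2],'end',tr[-1],'min rad',min(t[3] for t in tr))
def up(T,dz): T=T.copy(); T[2,3]+=dz; return T
E
python3 - <<'E'
from h import *
q0=robot.get_state()['joint_pos']
caps=dict(A=(508,434,21.3),B=(458.5,318.5,35.5),C=(499.5,-439.7,-35.9),D=(451.2,-323.5,-30.1))
q=robot.ik(*pq(bayT:=standT(bay(0,-117,12),BY+np.pi/2)@G))
for n,cp in caps.items():
    T=capT(cp[0],cp[1],np.radians(cp[2]))@G
    for dz in(0,100,150,200,250):
        r=robot.ik(*pq(up(T,dz))); print(n,dz,None if r is None else r.round(2))
for k in range(4):
    for l in(90,-90):
      for dz in(0,150,200):
        r=robot.ik(*pq(up(standT(bay(0,-117+78*k,12),BY+np.radians(l))@G,dz))); print('pocket',k,l,dz,None if r is None else r.round(2))
E
```

```text
A 0 [ 0.85  0.74  2.23  3.66  1.04 -1.66]
A 100 [ 0.85  0.49  2.29  3.73  0.88 -1.78]
A 150 [ 0.85  0.37  2.31  3.79  0.79 -1.87]
A 200 [ 0.85  0.25  2.31  3.86  0.7  -1.97]
A 250 [ 0.85  0.14  2.3   3.97  0.62 -2.11]
B 0 [ 0.52  0.74  2.45  3.04  1.24 -1.58]
B 100 [ 0.52  0.41  2.53  3.03  0.98 -1.55]
B 150 [ 0.52  0.23  2.55  3.02  0.83 -1.52]
B 200 [ 0.52  0.06  2.56  2.99  0.67 -1.49]
B 250 [ 0.52 -0.09  2.55  2.95  0.5  -1.44]
C 0 [-0.84  0.73  2.27  2.92  1.05 -1.54]
C 100 [-0.84  0.47  2.33  2.88  0.86 -1.48]
C 150 [-0.84  0.34  2.35  2.85  0.75 -1.44]
C 200 [-0.84  0.22  2.35  2.81  0.64 -1.38]
C 250 [-0.84  0.1   2.35  2.74  0.52 -1.3 ]
D 0 [-0.78  0.74  2.45  2.89  1.24 -1.58]
D 100 [-0.78  0.41  2.53  2.86  0.99 -1.51]
D 150 [-0.78  0.23  2.55  2.82  0.84 -1.45]
D 200 [-0.78  0.06  2.56  2.76  0.69 -1.37]
D 250 [-0.78 -0.1   2.55  2.66  0.54 -1.25]
pocket 0 90 0 [-0.07  0.45  2.02 -0.6   0.71  0.34]
pocket 0 90 150 [-0.07  0.22  1.98 -0.48  0.94  0.16]
pocket 0 90 200 [-0.07  0.16  1.95 -0.45  1.02  0.11]
pocket 0 -90 0 [-0.38  0.51  1.92  0.43  0.93  2.4 ]
pocket 0 -90 15
[... 363 characters left out ...]
pocket 1 -90 200 [-0.27  0.2   1.91  0.39  1.19  2.64]
pocket 2 90 0 [ 0.2   0.46  2.   -0.54  0.81  0.54]
pocket 2 90 150 [ 0.2   0.23  1.97 -0.44  1.04  0.39]
pocket 2 90 200 [ 0.2   0.17  1.94 -0.42  1.12  0.34]
pocket 2 -90 0 [-0.14  0.46  2.01  0.52  0.83  2.55]
pocket 2 -90 150 [-0.14  0.23  1.97  0.43  1.06  2.7 ]
pocket 2 -90 200 [-0.14  0.17  1.94  0.41  1.15  2.74]
pocket 3 90 0 [ 0.33  0.48  1.97 -0.5   0.86  0.63]
pocket 3 90 150 [ 0.33  0.26  1.93 -0.42  1.09  0.49]
pocket 3 90 200 [ 0.33  0.2   1.9  -0.4   1.17  0.45]
pocket 3 -90 0 [-0.01  0.45  2.02  0.56  0.78  2.64]
pocket 3 -90 150 [-0.01  0.22  1.99  0.46  1.01  2.81]
pocket 3 -90 200 [-0.01  0.16  1.96  0.43  1.1   2.86]
```

```bash
cat >> h.py <<'E'
def plan_pick(cp,hov=150):
    T=capT(cp[0],cp[1],np.radians(cp[2]))@G; return T,robot.ik(*pq(up(T,hov)))
def mids(qa,qb,j2=.1,j3=2.0,j5=.4):
    m1=np.array([qa[0],j2,j3,qa[3],j5,qa[5]]); m2=np.array([qb[0],j2,j3,qb[3],j5,qb[5]]); return [m1,m2]
E
python3 - <<'E'
from h import *
q0=robot.get_state()['joint_pos']
caps=dict(A=(508,434,21.3),B=(458.5,318.5,35.5),C=(499.5,-439.7,-35.9),D=(451.2,-323.5,-30.1))
for i,(n,k) in enumerate((('D',0),('B',1),('C',2),('A',3))):
    T,qh=plan_pick(caps[n]); qp=robot.ik(*pq(up(standT(bay(0,-117+78*k,12),BY+np.pi/2)@G,160)))
    print(n); 
    if i==0: path([q0,*mids(q0,qh),qh])
    print('to place'); path([qh,*mids(qh,qp),qp])
E
```

```text
D
minz 157 at 0.0 start [ 279. -642.  293.  612.] mid [ 276. -632.  329.  578.] end [ 269. -615.  373.  547.] min rad 547.0
minz 250 at 0.0 start [ 269. -615.  373.  547.] mid [ 458. -551.  444.  587.] end [ 534. -524.  505.  646.] min rad 547.0
minz 150 at 1.0 start [ 534. -524.  505.  646.] mid [ 459. -433.  325.  524.] end [ 351. -312.  202.  363.] min rad 363.0
to place
minz 150 at 0.0 start [ 351. -312.  202.  363.] mid [ 459. -433.  325.  524.] end [ 534. -524.  505.  646.] min rad 363.0
minz 250 at 0.9166666666666666 start [ 534. -524.  505.  646.] mid [ 672. -219.  429.  577.] end [668. -60. 372. 541.] min rad 541.0
minz 165 at 1.0 start [668. -60. 372. 541.] mid [629. -78. 323. 514.] end [583. -91. 291. 491.] min rad 491.0
B
to place
minz 149 at 0.0 start [410. 232. 201. 374.] mid [552. 309. 325. 534.] end [654. 362. 504. 652.] min rad 374.0
minz 249 at 0.9166666666666666 start [654. 362. 504. 652.] mid [654. 279. 436. 581.] end [670.  30. 372. 544.] min rad 544.0
minz 166 at 1.0 start [670.  30. 372. 544.] mid [628.   6. 322. 514.] end [579. -14. 291. 488.] min rad 488.0
C
to place
minz 150 at 0.0 start [ 403. -420.  202.  475.] mid [ 466. -501.  336.  579.] end [ 502. -554.  505.  647.] min rad 475.0
minz 249 at 0.9166666666666666 start [ 502. -554.  505.  647.] mid [ 693. -147.  431.  577.] end [659. 120. 372. 543.] min rad 541.0
minz 166 at 1.0 start [659. 120. 372. 543.] mid [622.  90. 321. 513.] end [575.  63. 292. 489.] min rad 489.0
A
to place
minz 142 at 0.0 start [452. 367. 194. 465.] mid [503. 451. 319. 561.] end [530. 510. 480. 627.] min rad 465.0
minz 249 at 0.9583333333333334 start [530. 510. 480. 627.] mid [561. 462. 462. 600.] end [638. 204. 372. 540.] min rad 539.0
minz 166 at 1.0 start [638. 204. 372. 540.] mid [610. 171. 320. 516.] end [571. 141. 292. 495.] min rad 495.0
```

```bash
cat >> h.py <<'E'
def find_caps(c=None):
    c=c or snap('top'); W=cloud(c); y=yellow(c['p'])&(W[...,2]>38)&(W[...,2]<56)&(c['d']>0)
    n,l,st,ce=cv2.connectedComponentsWithStats(y.astype(np.uint8)); out=[]
    for k in range(1,n):
        if st[k,4]<150: continue
        P=W[l==k][:,:2].astype(np.float32); (cx,cy),(w,h),a=cv2.minAreaRect(P)
        if h>w: a+=90; w,h=h,w
        if not(70<w<98 and 38<h<56): continue
        a=(a+90)%180-90   # rim away from robot
        d=np.array([np.cos(np.radians(a)),np.sin(np.radians(a))]); x=np.array([cx,cy])+3*d
        out.append((x[0],x[1],a)); 
    return out
E
python3 - <<'E'
from h import *
c=snap('top')
for o in find_caps(c): print(np.round(o,1))
im=c['p'][:,:,::-1].copy()
a=cv2.resize(im[190:310,380:520],None,fx=4,fy=4,interpolation=cv2.INTER_CUBIC); b=cv2.resize(im[190:310,130:220],None,fx=4,fy=4,interpolation=cv2.INTER_CUBIC)[:, :240]
cv2.imwrite('pics/crop2.png',np.hstack([b,a]))
E
```

```text
[508.8 433.5  21.6]
[ 499.3 -438.9  -35.9]
[458.2 318.4  34.8]
[ 451.  -323.2  -31. ]
```

View pics/crop2.png

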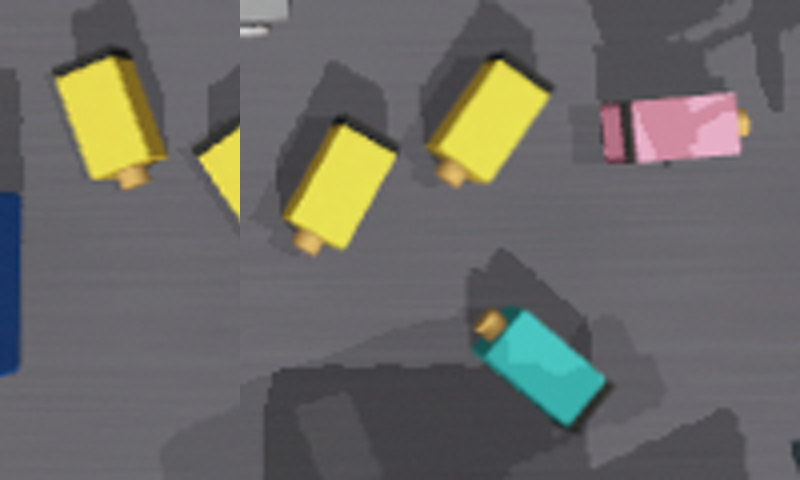

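Run:
```python
from h import *
c=snap('top'); W=cloud(c); im=c['p']
h=cv2.cvtColor(im,cv2.COLOR_RGB2HSV)
T=capT(508.8,433.5,np.radians(21.6))@G; Ti=np.linalg.inv(T)
def inbody(T,name,reg):
    Q=(W.reshape(-1,3)-T[:3,3])@T[:3,:3]; ok=(W[...,2].ravel()>12)
    # body volume: |x|<38,|y|<89, z<0
    m=ok&(abs(Q[:,0])<55)&(abs(Q[:,1])<110)&(Q[:,2]<5)&(Q[:,2]>-150)
    print(name,'pts near body',m.sum())
    if m.sum():
        k=np.where(m)[0]; print(np.c_[k%640,k//640].min(0),np.c_[k%640,k//640].max(0),'x',Q[k,0].min().round(),Q[k,0].max().round(),'y',np.percentile(Q[k,1],[0,5,95,100]).round(),'z',Q[k,2].min().round(),Q[k,2].max().round(),'Wz',W.reshape(-1,3)[k,2].max().round())
for n,cp in dict(A=(508.8,433.5,21.6),B=(458.2,318.4,34.8),C=(499.3,-438.9,-35.9),D=(451,-323.2,-31)).items():
    for deg in(22,33):
        inbody(capT(cp[0],cp[1],np.radians(cp[2]))@graspT(np.radians(deg)),n+str(deg),0)
for uv in((133,241),(133,283),(60,241)): print(uv,W[uv[1],uv[0]].round())
m=(h[...,0]>80)&(h[...,0]<100)&(h[...,1]>120)&(W[...,2]>10)&(W[...,2]<60); m[:,:420]=0; P=W[m]; print('turq',P.min(0),P.max(0),cv2.minAreaRect(P[:,:2].astype(np.float32)))
```

```text
A22 pts near body 330
[121 229] [206 256] x -52.0 52.0 y [-110. -106.  108.  110.] z -53.0 5.0 Wz 101.0
A33 pts near body 299
[119 229] [203 256] x -55.0 53.0 y [-110. -107.  107.  110.] z -41.0 5.0 Wz 105.0
B22 pts near body 25
[231 233] [246 253] x 22.0 52.0 y [ 98. 100. 109. 110.] z -77.0 2.0 Wz 110.0
B33 pts near body 27
[230 233] [246 253] x -2.0 47.0 y [ 98. 100. 109. 110.] z -80.0 3.0 Wz 114.0
C22 pts near body 585
[392 223] [452 282] x -55.0 -2.0 y [-91. -87. 104. 110.] z -70.0 5.0 Wz 55.0
C33 pts near body 458
[393 224] [452 282] x -55.0 -13.0 y [-91. -87. 105. 110.] z -60.0 5.0 Wz 55.0
D22 pts near body 0
D33 pts near body 0
(133, 241) [439. 509.  22.]
(133, 283) [308. 517.  -3.]
(60, 241) [441. 697.  98.]
turq [ 264.60028718 -516.12716326   11.88335941] [ 353.78622534 -426.64674164   55.86028769] ((308.9984436035156, -473.0842590332031), (85.72998809814453, 46.66313171386719), 49.7040901184082)
```

```bash
cat >> h.py <<'E'
def st(tag):
    s=robot.get_state(); print(tag,'t',round(s['t'],1),'p',s['tool_pos'].round(1),'F',s['force'].round(1),'gap',round(s['finger_gap'],3)); return s
def pick(cp,deg=22,lat=0,hov=150,flip=True):
    Gd=graspT(np.radians(deg)); C=capT(cp[0],cp[1],np.radians(cp[2])); T=C@Gd
    T[:3,3]+=C[:3,1]*lat
    q=robot.get_state()['joint_pos']; qh=robot.ik(*pq(up(T,hov)))
    ms=mids(q,qh); path([q,*ms,qh])
    robot.set_joints(ms[0]); robot.set_joints(ms[1]); robot.set_joints(qh); st('hover')
    hit=robot.move_straight(T[:3,3],speed=100,stop_force=12); st('down hit=%s'%hit)
    if hit: return T,False
    robot.close_gripper(); s=st('closed')
    robot.move_straight(up(T,hov)[:3,3],speed=120); st('lifted')
    return T,True
def place(k,deg=22,lean=90):
    Gd=graspT(np.radians(deg)); T=standT(bay(0,-117+78*k,12),BY+np.radians(lean))@Gd
    q=robot.get_state()['joint_pos']; qh=robot.ik(*pq(up(T,160))); ms=mids(q,qh); path([q,*ms,qh])
    robot.set_joints(ms[0]); robot.set_joints(ms[1]); robot.set_joints(qh); st('placehover')
    return T
E
python3 - <<'E'
from h import *
T,ok=pick((451,-323.2,-30.5))
for n in('scene','top','wrist'): cv2.imwrite(f'pics/b_{n}.png',snap(n)['p'][:,:,::-1])
E
```

```text
minz 157 at 0.0 start [ 279. -642.  293.  612.] mid [ 276. -632.  329.  578.] end [ 269. -615.  373.  547.] min rad 547.0
minz 250 at 0.0 start [ 269. -615.  373.  547.] mid [ 460. -550.  445.  587.] end [ 536. -521.  505.  646.] min rad 547.0
minz 150 at 1.0 start [ 536. -521.  505.  646.] mid [ 461. -432.  325.  525.] end [ 351. -312.  202.  363.] min rad 363.0
hover t 5.8 p [ 382.3 -283.1  203.2] F [-0.8  0.2 -0.3] gap 0.996
down hit=False t 7.5 p [ 381.6 -282.4   52.9] F [ 0.2 -1.1 -0.1] gap 1.0
closed t 8.2 p [ 381.5 -282.2   52.5] F [-0.6  0.4 -0.1] gap 0.497
lifted t 9.6 p [ 381.3 -282.1  201.9] F [-0.6  0.1 -2.7] gap 0.505
```

View pics/b_scene.png

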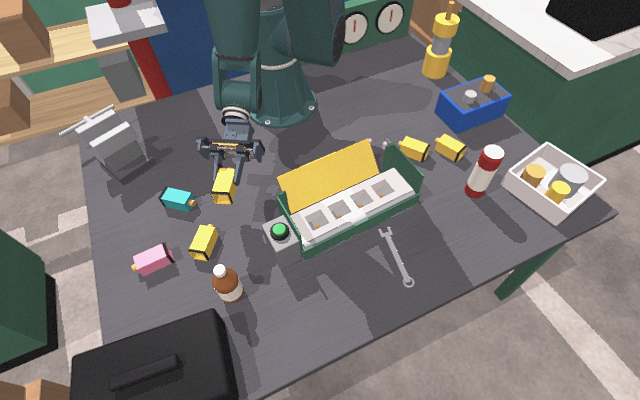

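View pics/b_wrist.png

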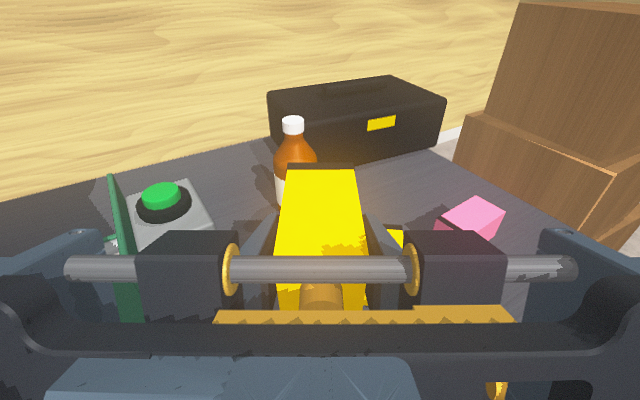

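Run:
```python
from h import *
T=place(0); print(pq(T)[0].round(1))
c=snap('scene'); cv2.imwrite('pics/c_scene.png',cv2.resize(c['p'][60:300,180:500,::-1],None,fx=2.5,fy=2.5))
c=snap('top'); cv2.imwrite('pics/c_top.png',c['p'][:,:,::-1])
```

```text
minz 149 at 0.0 start [ 351. -311.  202.  363.] mid [ 460. -432.  324.  525.] end [ 536. -521.  505.  646.] min rad 363.0
minz 250 at 0.9166666666666666 start [ 536. -521.  505.  646.] mid [ 673. -217.  429.  577.] end [668. -60. 372. 541.] min rad 541.0
minz 165 at 1.0 start [668. -60. 372. 541.] mid [629. -78. 323. 514.] end [583. -91. 291. 491.] min rad 491.0
placehover t 14.8 p [589.4 -86.1 298. ] F [ 0.   0.2 -2.3] gap 0.504
[588.6 -86.2 137.6]
```

View pics/c_scene.png

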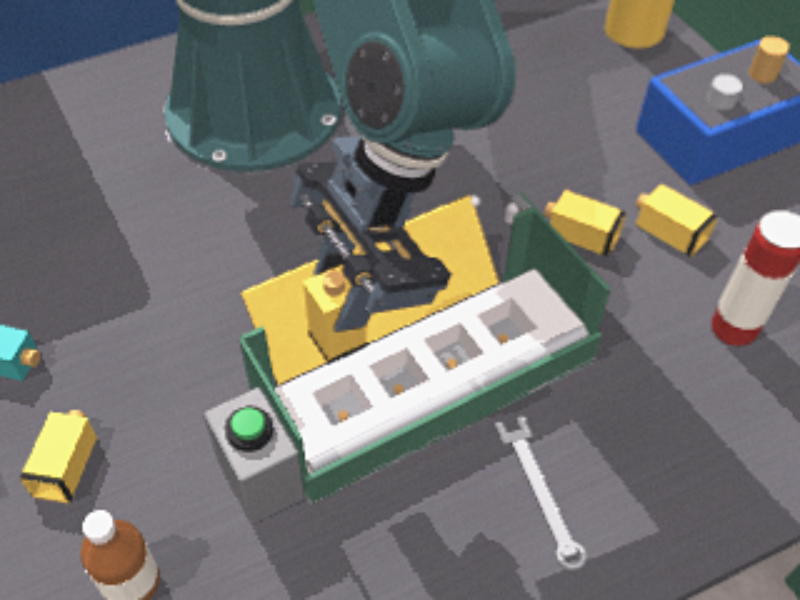

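```bash
cat >> h.py <<'E'
def insert(T):
    h1=robot.move_straight(up(T,45)[:3,3],speed=120,stop_force=15); st('above hit=%s'%h1)
    if h1: return False
    h=robot.move_straight(up(T,1)[:3,3],speed=50,stop_force=10); s=st('ins hit=%s'%h)
    print('rim height above pocket floor',(s['tool_pos']-T[:3,3])[2].round(1))
    return s['tool_pos'][2]-T[2,3]<6
def leave(T):
    robot.release(); st('rel'); s=robot.get_state(); p=s['tool_pos']-T[:3,2]*110
    robot.move_straight(p,speed=150); p[2]=max(p[2],T[2,3]+180); robot.move_straight(p,speed=200); st('left')
E
python3 - <<'E'
from h import *
T=standT(bay(0,-117,12),BY+np.pi/2)@G
ok=insert(T); print(ok)
c=snap('scene'); cv2.imwrite('pics/d_scene.png',cv2.resize(c['p'][60:300,180:500,::-1],None,fx=2.5,fy=2.5))
if ok: leave(T)
c=snap('scene'); cv2.imwrite('pics/d2_scene.png',cv2.resize(c['p'][60:300,180:500,::-1],None,fx=2.5,fy=2.5))
E
```

```text
above hit=False t 16.0 p [589.1 -86.2 183.4] F [-0.   0.6 -2.7] gap 0.504
ins hit=True t 16.8 p [588.1 -86.1 138.1] F [-1.2  1.6  7.6] gap 0.505
rim height above pocket floor 0.5
True
rel t 17.7 p [587.5 -86.1 137.4] F [-0.4 -0.2  1. ] gap 1.005
left t 19.1 p [584.6 -45.1 316.9] F [-0.2 -0.2  0.1] gap 0.999
```

View pics/d2_scene.png

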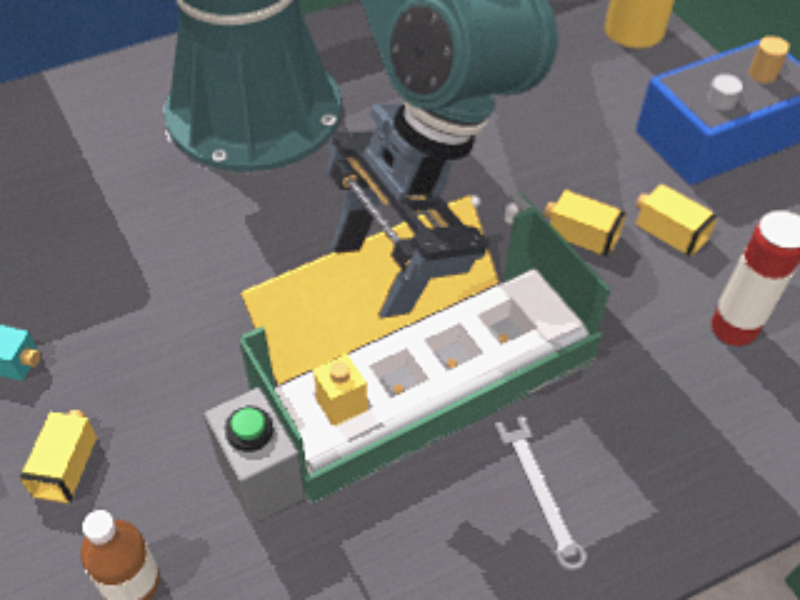

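The first cap is seated upright in the -y end pocket. Next is cap C, where I check the gripper body's clearance to the turquoise look-alike, and also A and B.

```bash
cat >> h.py <<'E'
def clear(cp,c,degs=(22,28,33),lats=(0,),excl=70):
    W=cloud(c).reshape(-1,3); d0=c['d'].ravel()>0
    far=np.hypot(W[:,0]-cp[0],W[:,1]-cp[1])>excl
    for deg in degs:
        for lat in lats:
            C=capT(cp[0],cp[1],np.radians(cp[2])); T=C@graspT(np.radians(deg)); T[:3,3]+=C[:3,1]*lat
            best=1e9
            # columns: sample under surface down to bench
            for f in(1,.75,.5,.25):
                V=W*[1,1,f]; Q=(V-T[:3,3])@T[:3,:3]; m=far&d0&(W[:,2]>12)&(W[:,2]<200)
                q=Q[m]; dx=np.maximum(abs(q[:,0])-38,0);dy=np.maximum(abs(q[:,1])-89,0);dz=np.maximum(q[:,2],0)+np.maximum(-q[:,2]-150,0)
                D=np.sqrt(dx**2+dy**2+dz**2); k=D.argmin()
                if D[k]<best: best=D[k]; b=(W[m][k].round(),q[k].round())
            print(deg,lat,'clear',round(best,1),*b)
E
python3 - <<'E'
from h import *
c=snap('top'); cs=find_caps(c)
for o in cs: print(np.round(o,1))
for o in cs:
    if o[1]<-380 : clear(o,c,(22,28,33,38),(0,10,18))
    if 250<o[1]<380: clear(o,c,(22,),(0,))
cv2.imwrite('pics/e_top.png',c['p'][:,:,::-1])
E
```

```text
[509.  433.1  21.1]
[ 499.5 -439.5  -37.4]
[457.7 318.8  35.5]
22 0 clear 0.0 [ 350. -434.   33.] [-33.  86. -31.]
22 10 clear 5.6 [ 345. -427.   35.] [-35.  95. -40.]
22 18 clear 13.6 [ 345. -427.   35.] [-35. 103. -40.]
28 0 clear 4.2 [ 345. -433.   36.] [-42.  89. -33.]
28 10 clear 8.8 [ 350. -434.   33.] [-43.  96. -27.]
28 18 clear 15.3 [ 345. -427.   35.] [-45. 103. -35.]
33 0 clear 11.9 [ 350. -434.   33.] [-50.  86. -23.]
33 10 clear 14.1 [ 350. -434.   33.] [-50.  96. -23.]
33 18 clear 19.6 [ 350. -434.   33.] [-50. 104. -23.]
38 0 clear 12.6 [ 354. -456.   43.] [-39. 102. -12.]
38 10 clear 20.4 [ 350. -434.   33.] [-57.  96. -18.]
38 18 clear 24.5 [ 350. -434.   33.] [-57. 104. -18.]
22 0 clear 15.2 [463. 197. 135.] [ 19. 102.   7.]
```

View pics/e_top.png

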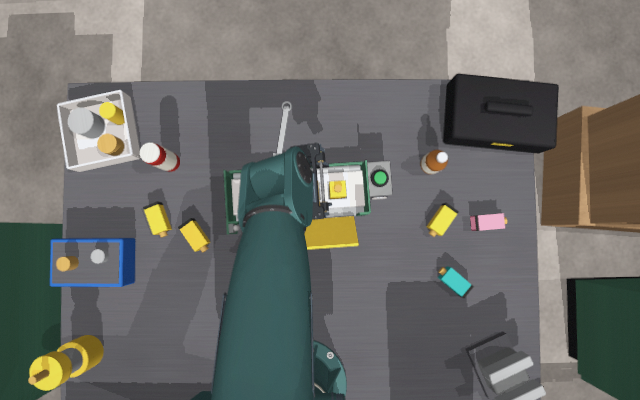

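Run:
```python
from h import *
D=33
T,ok=pick((499.5,-439.3,-36.5),deg=D,lat=10)
if ok:
    T=place(1,deg=D)
    c=snap('scene'); cv2.imwrite('pics/f_scene.png',cv2.resize(c['p'][60:300,180:500,::-1],None,fx=2.5,fy=2.5))
```

```text
minz 184 at 0.0 start [580. -50. 310. 487.] mid [628. -34. 332. 512.] end [670. -12. 372. 542.] min rad 487.0
minz 249 at 0.08333333333333333 start [670. -12. 372. 542.] mid [ 679. -201.  429.  577.] end [ 525. -532.  505.  647.] min rad 542.0
minz 138 at 1.0 start [ 525. -532.  505.  647.] mid [ 482. -486.  346.  580.] end [ 416. -417.  214.  487.] min rad 487.0
hover t 24.0 p [ 445.7 -387.3  213.9] F [ 0.2 -0.3  0.6] gap 1.002
down hit=False t 25.6 p [ 445.1 -386.6   63.2] F [ 0.1 -0.2  0.5] gap 1.001
closed t 26.4 p [ 444.9 -386.6   62.8] F [-2.6 -3.3  2.4] gap 0.51
lifted t 27.8 p [ 444.7 -386.2  211.9] F [ 0.2  0.2 -2.9] gap 0.508
minz 137 at 0.0 start [ 416. -417.  213.  486.] mid [ 482. -486.  346.  580.] end [ 525. -532.  505.  647.] min rad 486.0
minz 249 at 0.8333333333333334 start [ 525. -532.  505.  647.] mid [ 686. -154.  422.  572.] end [670.  64. 376. 548.] min rad 542.0
minz 161 at 1.0 start [670.  64. 376. 548.] mid [629.  25. 317. 515.] end [576.  -7. 283. 486.] min rad 486.0
placehover t 32.8 p [583.9   2.  292.7] F [-0.3  0.3 -3.5] gap 0.504
```

View pics/f_scene.png

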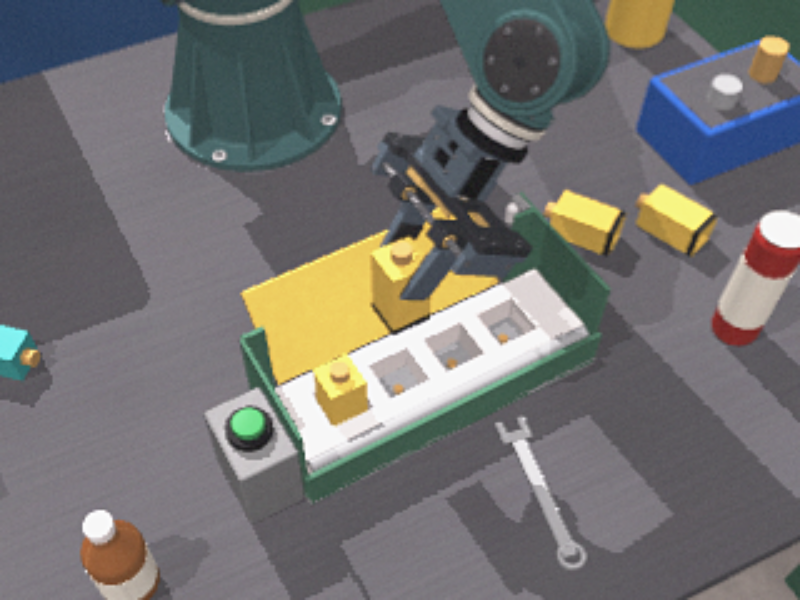

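Run:
```python
from h import *
D=np.radians(33)
T=standT(bay(0,-39,12),BY+np.pi/2)@graspT(D)
ok=insert(T); print(ok)
if ok: leave(T)
c=snap('scene'); cv2.imwrite('pics/g_scene.png',cv2.resize(c['p'][60:300,180:500,::-1],None,fx=2.5,fy=2.5))
c=snap('top'); cs=find_caps(c)
for o in cs: print(np.round(o,1))
for o in cs:
    if 250<o[1]<380: clear(o,c,(22,),(0,10))
```

```text
above hit=False t 34.0 p [583.6   1.9 178. ] F [ 0.4 -0.1 -2.2] gap 0.51
ins hit=False t 35.0 p [583.2   1.9 133.5] F [-0.8  0.3 -3.3] gap 0.506
rim height above pocket floor 1.1
True
rel t 35.8 p [583.2   1.9 133.3] F [ 0.3 -0.8 -0.7] gap 1.0
left t 37.3 p [579.   61.4 311.2] F [-0.9 -0.5 -1. ] gap 1.0
[508.7 433.9  21.5]
```

View pics/g_scene.png

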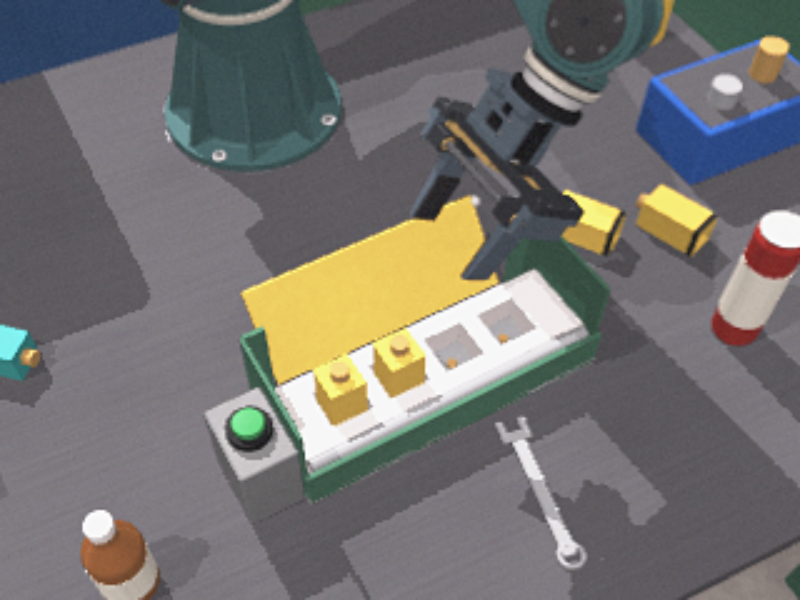

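Run:
```python
from h import *
q=robot.get_state()['joint_pos']; m=np.array([-0.3,.1,2.0,q[3],.4,q[5]]); path([q,m]); robot.set_joints(m)
c=snap('top'); cs=find_caps(c)
for o in cs: print(np.round(o,1))
B=[o for o in cs if 230<o[1]<380 ]
if B:
    clear(B[0],c,(22,),(0,10))
    T,ok=pick(B[0],lat=7)
    if ok:
        T=place(2)
        c=snap('scene'); cv2.imwrite('pics/h_scene.png',cv2.resize(c['p'][60:300,180:500,::-1],None,fx=2.5,fy=2.5))
```

```text
minz 180 at 0.041666666666666664 start [574.  53. 302. 487.] mid [623. -81. 325. 513.] end [ 634. -225.  375.  546.] min rad 487.0
[508.7 434.5  22. ]
[458.  317.9  34.7]
22 0 clear 8.9 [408. 164.  96.] [ 22.  98. -61.]
22 10 clear 18.9 [408. 164.  96.] [ 22. 108. -61.]
minz 260 at 0.0 start [ 634. -224.  375.  546.] mid [ 634. -224.  375.  546.] end [ 634. -224.  375.  546.] min rad 546.0
minz 249 at 0.125 start [ 634. -224.  375.  546.] mid [689. 166. 432. 578.] end [643. 380. 504. 654.] min rad 541.0
minz 148 at 1.0 start [643. 380. 504. 654.] mid [544. 321. 324. 536.] end [406. 238. 201. 375.] min rad 375.0
hover t 43.4 p [388.8 278.4 203.3] F [ 0.7 -0.4  0.1] gap 1.0
down hit=False t 45.1 p [387.9 277.8  52.9] F [0.7 0.8 0.6] gap 0.999
closed t 45.9 p [387.8 277.7  52.5] F [ 1.5 -3.5  0.8] gap 0.505
lifted t 47.2 p [387.5 277.6 201.9] F [-0.5 -0.8 -2.8] gap 0.512
minz 148 at 0.0 start [406. 238. 200. 375.] mid [544. 321. 324. 536.] end [643. 380. 504. 654.] min rad 375.0
minz 249 at 0.9166666666666666 start [643. 380. 504. 654.] mid [630. 333. 438. 582.] end [659. 120. 372. 543.] min rad 541.0
minz 166 at 1.0 start [659. 120. 372. 543.] mid [622.  90. 321. 513.] end [575.  63. 292. 489.] min rad 489.0
placehover t 52.4 p [579.7  69.9 297.9] F [-0.4 -0.1 -1.9] gap 0.505
```

```bash
ls pics
```

```text
a_scene.png
a_top.png
a_wrist.png
b_scene.png
b_top.png
b_wrist.png
c_scene.png
c_top.png
crop1.png
crop2.png
d2_scene.png
d_scene.png
e_top.png
f_scene.png
g_scene.png
h_scene.png
ov_sc.png
ov_top.png
```

View pics/h_scene.png

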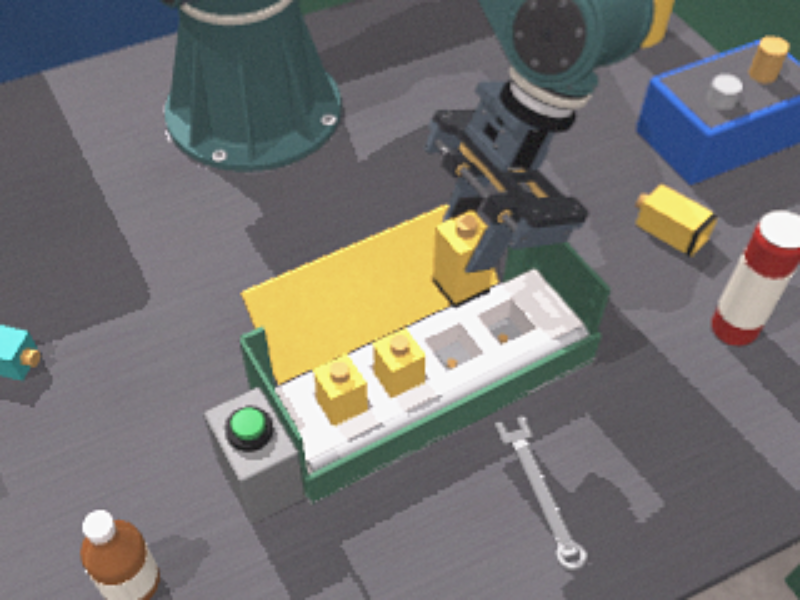

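Run:
```python
from h import *
T=standT(bay(0,39,12),BY+np.pi/2)@G
ok=insert(T); print(ok)
if ok:
    leave(T)
    q=robot.get_state()['joint_pos']; m=np.array([-0.3,.1,2.0,q[3],.4,q[5]]); robot.set_joints(m)
    c=snap('top'); cs=find_caps(c)
    for o in cs: print(np.round(o,1)); clear(o,c,(22,26,30),(-18,-10,0,10))
    cv2.imwrite('pics/i_top.png',c['p'][:,:,::-1])
```

```text
above hit=False t 53.6 p [579.4  69.6 183.3] F [ 0.3  0.9 -1.6] gap 0.5
ins hit=True t 54.4 p [579.1  69.6 140.4] F [ 2.6 -0.2  1. ] gap 0.506
rim height above pocket floor 2.8
True
rel t 55.2 p [578.3  69.4 140.3] F [0.4 1.  0.4] gap 1.001
left t 56.6 p [575.5 110.3 316.9] F [ 0.2  0.6 -0.6] gap 0.998
[506.1 406.2  23.1]
22 -18 clear 17.7 [478. 273.  12.] [-36.  93.  17.]
22 -10 clear 21.0 [478. 273.  12.] [-36. 101.  17.]
22 0 clear 27.9 [478. 273.  12.] [-36. 111.  17.]
22 10 clear 35.5 [409. 507.  86.] [  42. -121.   16.]
26 -18 clear 20.3 [478. 273.  12.] [-39.  93.  20.]
26 -10 clear 23.2 [478. 273.  12.] [-39. 101.  20.]
26 0 clear 29.7 [478. 273.  12.] [-39. 111.  20.]
26 10 clear 33.2 [420. 504.  92.] [  49. -114.   19.]
30 -18 clear 23.4 [478. 273.  12.] [-42.  93.  23.]
30 -10 clear 26.0 [478. 273.  12.] [-42. 101.  23.]
30 0 clear 31.9 [478. 273.  12.] [-42. 111.  23.]
30 10 clear 30.5 [420. 504.  92.] [  46. -114.   16.]
```

View pics/i_top.png

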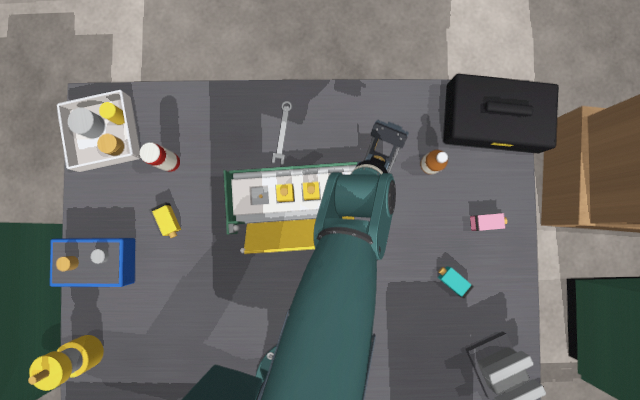

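Cap A has been knocked about 27 mm aside, so I use its new position. For the last pocket I use a 20° tilt to stay clear of the side wall.

Run:
```python
from h import *
c=snap('top'); cs=find_caps(c); print(np.round(cs,1)); clear(cs[0],c,(20,),(0,5))
T,ok=pick(cs[0],deg=20,lat=0)
if ok:
    T=place(3,deg=20)
    c=snap('scene'); cv2.imwrite('pics/j_scene.png',cv2.resize(c['p'][60:300,180:500,::-1],None,fx=2.5,fy=2.5))
```

```text
[[506.1 405.8  23.5]]
20 0 clear 46.0 [412. 506.  88.] [  47. -130.   20.]
20 5 clear 41.7 [412. 506.  88.] [  47. -125.   20.]
minz 252 at 0.0 start [ 636. -209.  371.  541.] mid [ 636. -209.  372.  541.] end [ 636. -209.  372.  542.] min rad 541.0
minz 249 at 0.08333333333333333 start [ 636. -209.  372.  542.] mid [680. 247. 457. 596.] end [557. 486. 487. 636.] min rad 540.0
minz 142 at 1.0 start [557. 486. 487. 636.] mid [518. 423. 320. 560.] end [450. 334. 194. 450.] min rad 450.0
hover t 62.9 p [432.3 374.2 201.6] F [ 0.2 -0.2  0.6] gap 1.0
down hit=False t 64.6 p [431.6 373.5  51. ] F [-0.4  0.2  0.3] gap 1.002
closed t 65.3 p [431.5 373.4  50.6] F [-0.9  0.5  0.8] gap 0.505
lifted t 66.7 p [431.3 373.1 199.8] F [-0.3 -0.5 -1.7] gap 0.506
minz 142 at 0.0 start [450. 334. 193. 450.] mid [518. 423. 319. 560.] end [557. 486. 487. 636.] min rad 450.0
minz 249 at 0.9583333333333334 start [557. 486. 487. 636.] mid [575. 441. 458. 597.] end [640. 198. 371. 540.] min rad 539.0
minz 166 at 1.0 start [640. 198. 371. 540.] mid [610. 167. 321. 516.] end [572. 140. 293. 495.] min rad 495.0
placehover t 72.1 p [574.9 145.9 298.6] F [ 0.2 -0.1 -2.3] gap 0.505
```

View pics/j_scene.png

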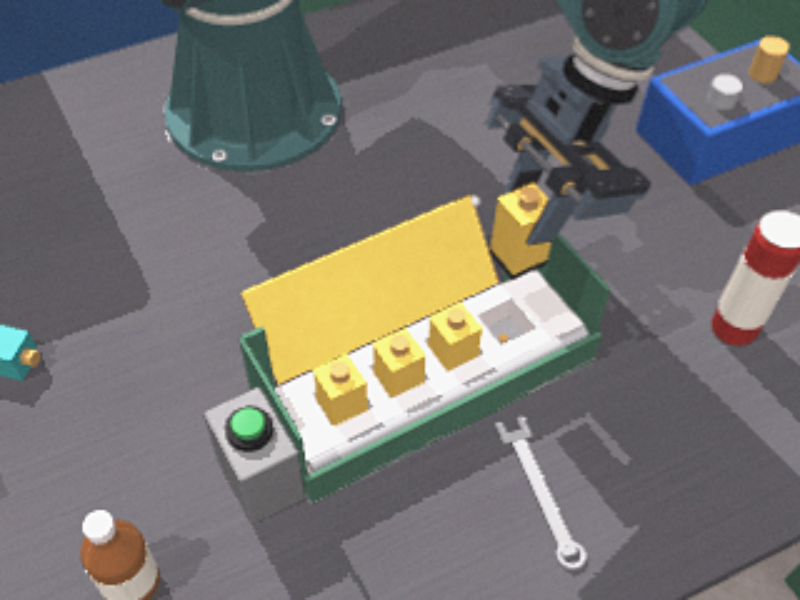

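Run:
```python
from h import *
T=standT(bay(0,117,12),BY+np.pi/2)@graspT(np.radians(20))
ok=insert(T); print(ok)
if ok: leave(T)
c=snap('scene'); cv2.imwrite('pics/k_scene.png',cv2.resize(c['p'][60:300,180:500,::-1],None,fx=2.5,fy=2.5))
```

```text
above hit=False t 73.3 p [574.7 145.6 184.1] F [ 0.9  0.6 -2.3] gap 0.504
ins hit=True t 74.1 p [573.4 145.3 139.7] F [-3.1  2.5  7.2] gap 0.505
rim height above pocket floor 1.3
True
rel t 74.9 p [573.2 145.1 139.3] F [-0.5 -0.1 -0.3] gap 1.001
left t 76.3 p [570.6 182.4 317.7] F [-1.2 -0.9 -0.3] gap 0.998
```

View pics/k_scene.png

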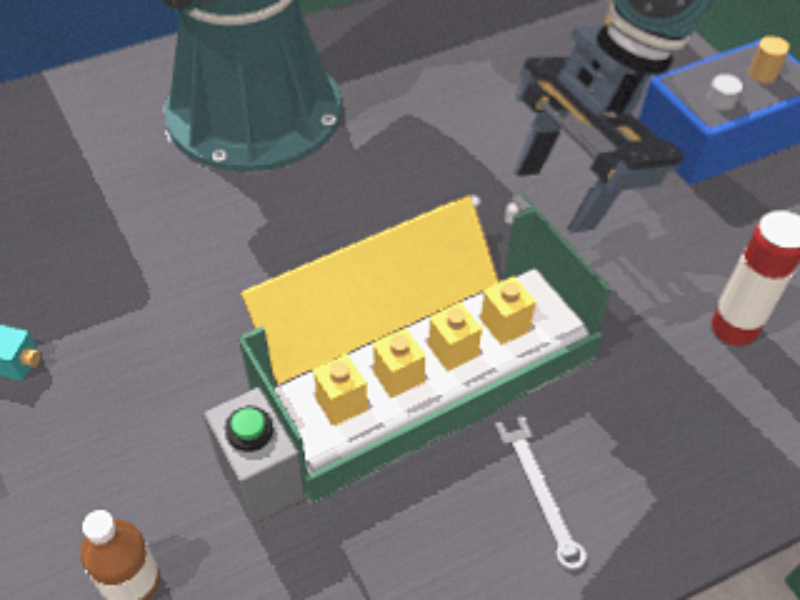

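Run:
```python
from h import *
def toolR(fw,flip=1):   # z: fw forward of down in bay x; x axis up/forward
    z=np.array([np.sin(fw),0,-np.cos(fw)]); x=np.array([np.cos(fw),0,np.sin(fw)])*flip
    return R.from_euler('z',BY).as_matrix()@np.c_[x,np.cross(z,x),z]
for fl in(1,-1):
  for fw in(0,20,40,50,60,68):
    M=toolR(np.radians(fw),fl); r=[]
    for bx,z in((-200,100),(-170,105),(-130,122),(-90,128)):
        for by in(0,60,110):
            p=bay(bx,by,z)-78*M[:,2]; q=robot.ik(p,R.from_matrix(M).as_quat()); r.append('-' if q is None else str(round(q[3],1)))
    print(fl,fw,r)
```

```text
1 0 ['-0.0', '-0.0', '-0.0', '-0.0', '-0.0', '-0.0', '-0.0', '-0.0', '-0.0', '-0.0', '-0.0', '-0.0']
1 20 ['-', '-', '-', '-', '-', '-', '0.2', '-0.0', '-0.1', '0.1', '-0.0', '-0.1']
1 40 ['-', '-', '-', '-', '-', '-', '-', '-', '-', '-', '-', '-']
1 50 ['-', '-', '-', '-', '-', '-', '2.8', '3.2', '3.5', '2.8', '3.2', '3.5']
1 60 ['-', '-', '-', '-', '-', '-', '-', '-', '-', '2.9', '3.2', '3.4']
1 68 ['-', '-', '-', '-', '-', '-', '-', '-', '-', '2.9', '3.1', '3.4']
-1 0 ['-0.0', '-0.0', '-0.0', '-0.0', '-0.0', '-0.0', '-0.0', '-0.0', '-0.0', '-0.0', '-0.0', '-0.0']
-1 20 ['-', '-', '-', '-', '-', '-', '0.2', '-0.0', '-0.1', '0.1', '-0.0', '-0.1']
-1 40 ['-', '-', '-', '-', '-', '-', '-', '-', '-', '-', '-', '-']
-1 50 ['-', '-', '-', '-', '-', '-', '2.8', '3.2', '3.5', '2.8', '3.2', '3.5']
-1 60 ['-', '-', '-', '-', '-', '-', '-', '-', '-', '2.9', '3.2', '3.4']
-1 68 ['-', '-', '-', '-', '-', '-', '-', '-', '-', '2.9', '3.1', '3.4']
```

```bash
cat >> h.py <<'E'
def toolR(fw=0,flip=1):
    z=np.array([np.sin(fw),0,-np.cos(fw)]); x=np.array([np.cos(fw),0,np.sin(fw)])*flip
    return R.from_euler('z',BY).as_matrix()@np.c_[x,np.cross(z,x),z]
def door(cam='scene'):
    c=snap(cam); W=cloud(c); y=yellow(c['p'])&(c['d']>0)
    P=W[y]; b=np.c_[(P[:,:2]-BC)@np.array([[np.cos(BY),-np.sin(BY)],[np.sin(BY),np.cos(BY)]]),P[:,2]]
    m=(b[:,0]<-60)&(b[:,0]>-230)&(abs(b[:,1])<160)&(b[:,2]>20)&(b[:,2]<150); b=b[m]
    print(cam,'door pts',len(b),'x',np.percentile(b[:,0],[1,99]).round(1),'z',np.percentile(b[:,2],[1,99]).round(1))
    if len(b)>60:
        v=cv2.fitLine(b[:,[0,2]].astype(np.float32),cv2.DIST_HUBER,0,.01,.01).ravel(); a=np.arctan2(-v[0]*np.sign(v[1]),abs(v[1])); print('angle',round(float(a),3),'x at z14',round(float(v[2]+(14-v[3])*v[0]/v[1]),1)); return a
E
python3 - <<'E'
from h import *
door(); door('top')
M=toolR(); qd=R.from_matrix(M).as_quat()
for bx,z in((-215,240),(-215,85),(-104,85)):
    q=robot.ik(bay(bx,60,z+78),qd); print(q if q is None else q.round(2))
E
```

```text
scene door pts 3353 x [-163.3  -85.6] z [ 21.  107.7]
angle 0.721 x at z14 -80.7
top door pts 3076 x [-167.8  -85.2] z [ 21.2 109.1]
angle 0.729 x at z14 -79.4
[ 0.07 -0.24  2.35 -0.    1.03  1.58]
[ 0.07  0.08  2.43 -0.    0.63  1.58]
[ 0.07  0.25  2.22 -0.    0.67  1.57]
```

Run:
```python
from h import *
qd=R.from_matrix(toolR()).as_quat()
q=robot.get_state()['joint_pos']; q1=robot.ik(bay(-215,60,318),qd); path([q,q1])
robot.close_gripper(); robot.set_joints(q1); st('hi')
h=robot.move_straight(bay(-215,60,163),speed=120,stop_force=12); st('low %s'%h)
if not h:
    h=robot.move_straight(bay(-130,60,163),speed=60,stop_force=30); st('p1 %s'%h)
    h=robot.move_straight(bay(-100,60,163),speed=25,stop_force=38); s=st('p2 %s'%h)
    print('bayx',(s['tool_pos'][:2]-BC)@[np.cos(BY),np.sin(BY)])
    door('top')
    c=snap('scene'); cv2.imwrite('pics/l_scene.png',cv2.resize(c['p'][60:300,180:500,::-1],None,fx=2.5,fy=2.5))
```

```text
minz 185 at 0.0 start [569. 177. 312. 501.] mid [470.  94. 330. 398.] end [366.  44. 322. 327.] min rad 327.0
hi t 78.9 p [365.7  47.9 318.5] F [ 0.2 -0.   0.2] gap 0.005
low False t 80.3 p [365.2  47.9 163.4] F [-0.5  0.3 -0.2] gap 0.006
p1 True t 81.0 p [394.9  49.7 162.5] F [-1.3 -0.1  0.2] gap 0.005
p2 True t 81.8 p [395.8  49.8 161.4] F [-4.2  0.1  2.6] gap 0.003
bayx -183.9967422503011
top door pts 2483 x [-164.8  -85.2] z [ 20.9 110.4]
angle 0.702 x at z14 -79.6
```

View pics/l_scene.png

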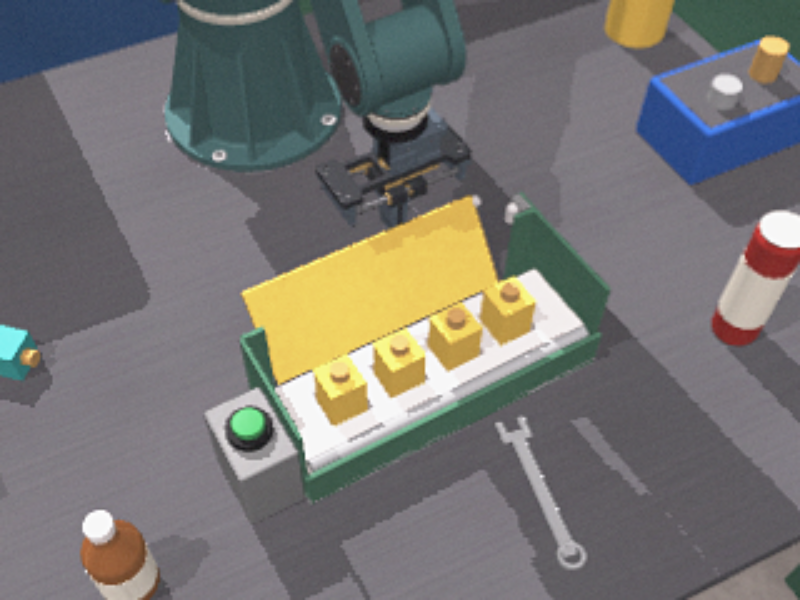

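Run:
```python
from h import *
for bx in(-181,-178,-175):
    h=robot.move_straight(bay(bx,60,163),speed=10,stop_force=60); s=st('%d %s'%(bx,h)); print((s['tool_pos'][:2]-BC)@[np.cos(BY),np.sin(BY)], s['joint_torque'].round(1))
door('top')
```

```text
-181 False t 82.4 p [397.7  49.9 162.7] F [-10.4   0.7   8.4] gap 0.006
-182.17294536546106 [ -0.6 -40.3 -34.   -0.1  -2.5   0. ]
-178 False t 82.9 p [398.7  50.  162.2] F [-23.9  -0.6  22. ] gap 0.006
-181.18607909605174 [ -1.  -37.9 -40.   -0.1  -5.8   0. ]
-175 False t 83.3 p [402.5  50.2 162.5] F [-19.8  -1.5  17.6] gap 0.002
-177.36593695435897 [ -0.7 -38.7 -37.6  -0.   -4.6   0. ]
top door pts 2238 x [-159.2  -84.1] z [ 20.8 114.9]
angle 0.638 x at z14 -79.8
```

Run:
```python
from h import *
def pt(th): return bay(-80-125*np.sin(th)-10*np.cos(th)-15,60,163+125*(np.cos(th)-np.cos(.638)))
for th in(.55,.46,.37,.28,.22):
    h=robot.move_straight(pt(th),speed=25,stop_force=45); s=st('%.2f %s'%(th,h))
    if h: break
door('top')
```

```text
0.55 False t 83.9 p [410.3  50.6 169.1] F [-8.  -0.4  6.4] gap 0.007
0.46 False t 84.4 p [420.1  51.2 174.6] F [-4.3  0.1  4.4] gap 0.005
0.37 False t 85.0 p [430.3  51.9 179.2] F [-3.1 -0.1  3.8] gap 0.003
0.28 False t 85.6 p [440.8  52.5 182.7] F [-0.5 -0.3  0. ] gap 0.004
0.22 False t 86.1 p [448.1  53.  184.6] F [ 0.2 -0.4 -0.5] gap 0.009
top door pts 485 x [-113.5  -83.2] z [ 31.4 140.2]
angle 0.221 x at z14 -78.4
```

Run:
```python
from h import *
def pt(th): return bay(-80-125*np.sin(th)-10*np.cos(th)-15,60,163+125*(np.cos(th)-np.cos(.638)))
for th in(.18,.14,.1,.07,.04,.02,0,-.02,-.04):
    h=robot.move_straight(pt(th),speed=20,stop_force=40); s=st('%.2f %s'%(th,h)); print((s['tool_pos'][:2]-BC)@[np.cos(BY),np.sin(BY)])
    if h: break
door('scene')
c=snap('scene'); cv2.imwrite('pics/m_scene.png',cv2.resize(c['p'][60:300,180:500,::-1],None,fx=2.5,fy=2.5))
```

```text
0.18 False t 86.5 p [451.9  53.2 185.4] F [-7.3 -0.3  5.7] gap 0.005
-127.813183034077
0.14 False t 86.9 p [456.2  53.5 186.1] F [-11.9  -1.3  10.6] gap 0.006
-123.53339937485977
0.10 False t 87.3 p [462.3  53.8 187. ] F [-2.9  0.2  3.2] gap 0.003
-117.38591311025705
0.07 False t 87.6 p [466.3  54.1 187.4] F [ 0.4 -0.1  0.5] gap 0.006
-113.39350006748712
0.04 False t 88.0 p [470.1  54.3 187.5] F [-0.9 -0.6 -1. ] gap 0.002
-109.64633477051059
0.02 False t 88.2 p [472.4  54.5 187.6] F [-0.7 -0.4 -0.4] gap 0.004
-107.24913367900353
0.00 False t 88.5 p [473.3  54.5 187.2] F [-12.2  -0.2  10.5] gap 0.005
-106.39396117719149
-0.02 False t 88.8 p [473.8  54.6 186.8] F [-28.   -0.8  24.6] gap 0.006
-105.85221904308897
-0.04 False t 89.1 p [474.3  54.6 186.4] F [-44.1  -2.1  38.3] gap 0.007
-105.39036756072387
scene door pts 101 x [-91.1 -79.5] z [135.9 142.3]
angle -1.393 x at z14 -782.0
```

View pics/m_scene.png

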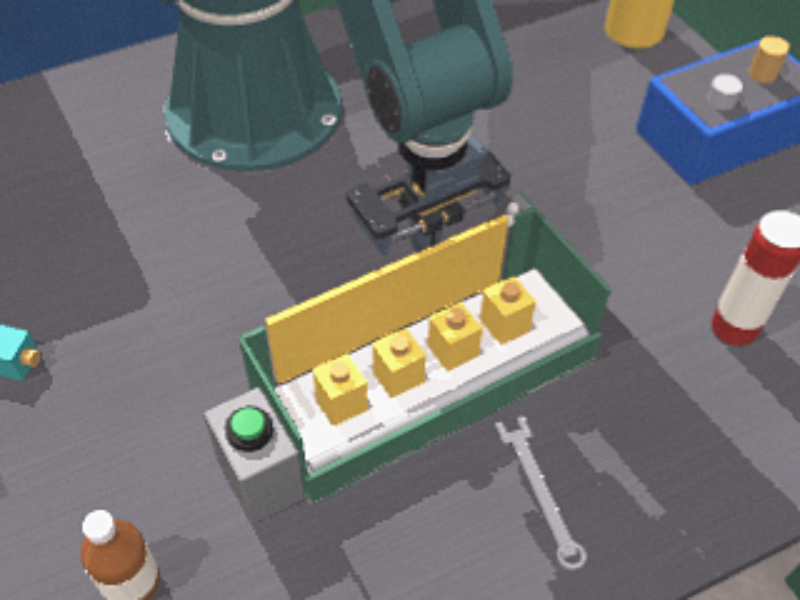

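Run:
```python
from h import *
robot.move_straight(bay(-150,60,187),speed=60); robot.move_straight(bay(-190,60,330),speed=150); st('back')
q=robot.get_state()['joint_pos']; q[0]+=0.5; robot.set_joints(q)
door('top'); door('scene')
c=snap('top'); W=cloud(c); h=cv2.cvtColor(c['p'],cv2.COLOR_RGB2HSV)
g=(h[...,0]>55)&(h[...,0]<80)&(h[...,1]>140)&(h[...,2]>110)&(W[...,2]>105)&(W[...,2]<140); g[:,:368]=0;g[:,400:]=0
P=W[g]; print('btn top',g.sum(),P.mean(0).round(1),P.max(0)-P.min(0))
c2=snap('scene'); W2=cloud(c2); h2=cv2.cvtColor(c2['p'],cv2.COLOR_RGB2HSV); g=(h2[...,0]>55)&(h2[...,0]<80)&(h2[...,1]>140)&(h2[...,2]>110)&(W2[...,2]>105)&(W2[...,2]<140); g[:,:260]=0;g[:,300:]=0
P=W2[g]; print('btn scene',g.sum(),P.mean(0).round(1),P.max(0)-P.min(0), 'median z',np.median(P[:,2]))
for n,cc in(('top',c),('scene',c2)):
    print([(np.round(np.array(x['location'])*[640,400]),round(x['conf'],2)) for x in robot.look_for(n,'start_top')])
a=cv2.resize(c['p'][145:270,215:415,::-1],None,fx=3,fy=3,interpolation=cv2.INTER_CUBIC); b=cv2.resize(c2['p'][140:260,240:440,::-1],None,fx=3,fy=1.8); cv2.imwrite('pics/n.png',np.vstack([a,b[:225]]))
```

```text
back t 91.3 p [389.7  49.3 329.3] F [-0.3  0.5 -0.3] gap 0.004
top door pts 406 x [-90.3 -80.7] z [ 90.2 143.4]
angle -0.103 x at z14 -98.3
scene door pts 130 x [-91.  -80.4] z [134.8 142.4]
angle -1.487 x at z14 -1580.9
btn top 52 [ 621.4 -231.5  130. ] [33.51395856 31.84084114 14.27549453]
btn scene 1 [ 634.2 -241.3  126.7] [0. 0. 0.] median z 126.65197219563743
[]
[(array([383., 185.]), 0.6), (array([278., 227.]), 0.45)]
```

View pics/n.png

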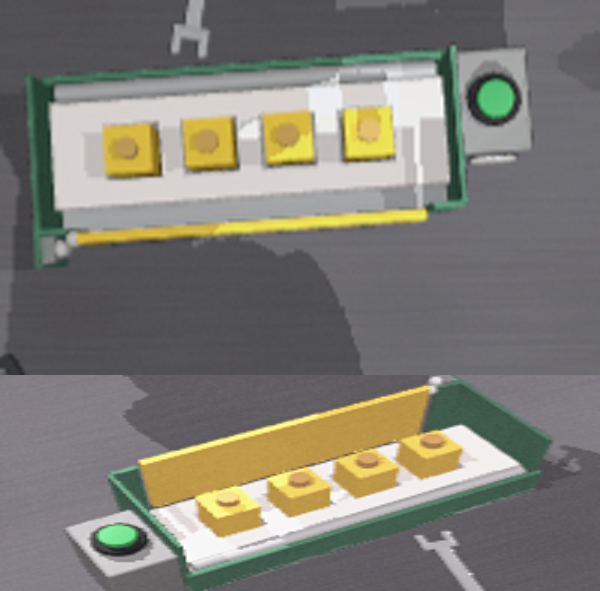

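Run:
```python
from h import *
for n,(a,b,c0,d0) in dict(top=(160,195,365,395),scene=(215,245,262,296)).items():
    c=snap(n); W=cloud(c); p=c['p'].astype(int); g=np.zeros((400,640),bool); s=p[a:b,c0:d0]; g[a:b,c0:d0]=(s[...,1]-s[...,0]>60)&(s[...,1]>110)
    v,u=np.where(g); ctr=[(u.min()+u.max())/2,(v.min()+v.max())/2]; 
    print(n,g.sum(),ctr,u.min(),u.max(),v.min(),v.max(),'medz',np.median(W[g][:,2]).round(1),W[g].mean(0).round(1),[atz(c,[ctr],z)[0].round(1) for z in(122,126,130)])
print(bay(0,-239))
```

```text
top 125 [np.float64(380.0), np.float64(177.0)] 374 386 171 183 medz 130.7 [ 617.1 -235.6  130.6] [array([ 619.2, -237.3,  122. ]), array([ 618.8, -236.8,  126. ]), array([ 618.3, -236.2,  130. ])]
scene 143 [np.float64(283.5), np.float64(225.0)] 272 295 215 235 medz 132.4 [ 622.7 -232.7  138.1] [array([ 607.7, -218.4,  122. ]), array([ 610.2, -218.9,  126. ]), array([ 612.7, -219.5,  130. ])]
[ 597.95713964 -237.34397253    0.        ]
```

Run:
```python
from h import *
qd=R.from_matrix(toolR()).as_quat()
b=np.array([617.8,-236.2,0])
q=robot.get_state()['joint_pos']; q1=robot.ik(b+[0,0,320],qd); path([q,q1]); robot.set_joints(q1); st('hov')
h=robot.move_straight(b+[0,0,130+78+8],speed=80,stop_force=8); st('near %s'%h)
if not h:
    h=robot.move_straight(b+[0,0,130+78-14],speed=15,stop_force=14); st('press %s'%h)
    c=snap('scene'); cv2.imwrite('pics/o.png',cv2.resize(c['p'][130:280,220:440,::-1],None,fx=3.4,fy=3.4))
    print(robot.get_state()['tool_pos'][2]-78)
```

```text
minz 185 at 1.0 start [321. 227. 333. 352.] mid [525.  63. 343. 481.] end [ 617. -240.  321.  594.] min rad 352.0
hov t 94.5 p [ 617.9 -235.2  320.2] F [-0.5 -0.2  0.2] gap 0.008
near False t 96.0 p [ 618.1 -236.3  216.6] F [-0.5  0.1  0.3] gap 0.008
press True t 96.8 p [ 617.9 -236.3  204.5] F [-3.1  0.4  7.5] gap 0.007
126.52129951909302
```

View pics/o.png

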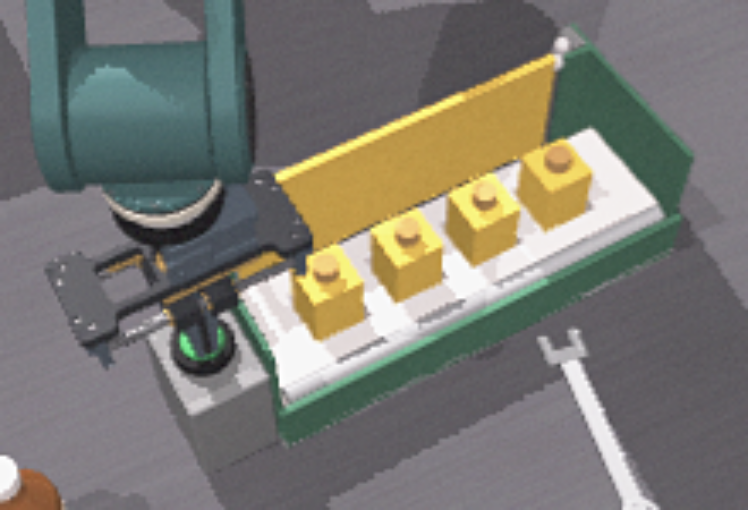

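Run:
```python
from h import *
b=np.array([617.8,-236.2,0])
for z in(125,124,123,122,121,120,119,118,117,116):
    h=robot.move_straight(b+[0,0,z+78],speed=8,stop_force=30); s=st('%d %s'%(z,h))
    if s['force'][2]>18: break
robot.dwell(.3); st('hold')
robot.move_straight(b+[0,0,330],speed=120); st('up')
q=robot.get_state()['joint_pos']; q[0]-=.5; robot.set_joints(q); robot.dwell(.5)
c=snap('top'); W=cloud(c); door('top'); door('scene')
c2=snap('scene')
a=cv2.resize(c['p'][145:270,215:415,::-1],None,fx=3,fy=3,interpolation=cv2.INTER_CUBIC); bb=cv2.resize(c2['p'][140:260,240:440,::-1],None,fx=3,fy=1.8); cv2.imwrite('pics/p.png',np.vstack([a,bb]))
cv2.imwrite('pics/p_top.png',c['p'][:,:,::-1])
```

```text
125 False t 97.2 p [ 618.  -236.3  204.3] F [-8.   3.8 20.4] gap 0.007
hold t 97.5 p [ 618.  -236.3  204.3] F [-7.8  3.3 20.4] gap 0.002
up t 98.7 p [ 617.5 -236.   329.1] F [ 0.7  0.9 -0.1] gap 0.003
top door pts 393 x [-90.2 -80.8] z [ 89.  144.1]
angle -0.102 x at z14 -98.3
scene door pts 157 x [-90.8 -79.5] z [134.9 143.4]
angle -1.568 x at z14 -38574.4
```

View pics/p.png

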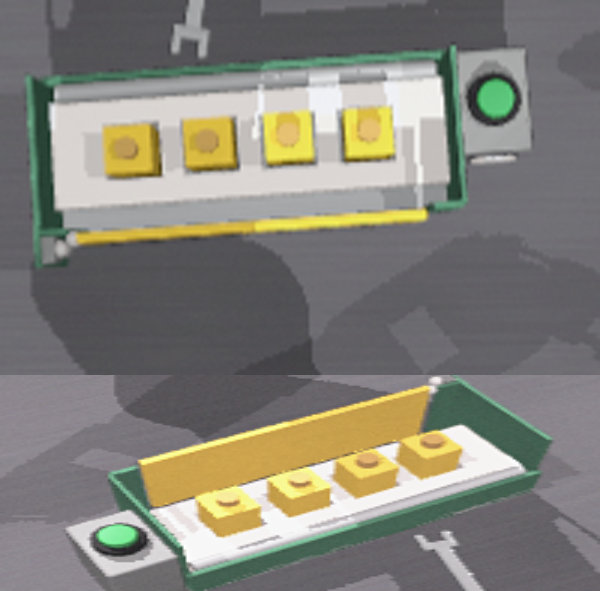

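View pics/p_top.png

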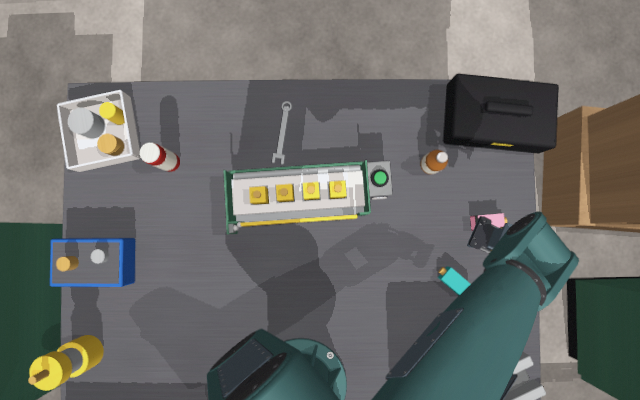

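The stop was stiff, but there was some side force and only about 4 mm of apparent travel. I'll press again in small steps and log the force, to tell the button's end stop from contact with the collar.

Run:
```python
from h import *
qd=R.from_matrix(toolR()).as_quat()
b=np.array([619.2,-237.,0])
q1=robot.ik(b+[0,0,320],qd); robot.set_joints(q1)
robot.move_straight(b+[0,0,135+78],speed=100); robot.dwell(.3); f0=robot.get_state()['force']
for z in np.arange(134,121,-.75):
    robot.move_straight(b+[0,0,z+78],speed=10); robot.dwell(.1); s=robot.get_state(); print(round(z,2),(s['tool_pos'][2]-78).round(2),(s['force']-f0).round(1),s['moment'].round(2))
    if s['force'][2]-f0[2]>30: break
robot.move_straight(b+[0,0,150+78],speed=80)
```

```text
134.0 133.96 [ 0.6 -0.5 -0.3] [ 0.04  0.05 -0.01]
133.25 133.23 [-0.1 -0.  -0.2] [ 0.03  0.03 -0.  ]
132.5 132.59 [ 0.7 -0.8  0.8] [-0.02 -0.06  0.06]
131.75 131.81 [ 0.3 -0.9  2.1] [ 0.01 -0.08  0.02]
131.0 131.08 [ 0.5 -0.8  1.6] [-0.07 -0.1   0.01]
130.25 130.31 [ 1.  -0.3  2.2] [-0.09 -0.24  0.03]
129.5 129.58 [ 1.1 -0.8  2.5] [-0.09 -0.25  0.  ]
128.75 128.8 [ 1.6 -1.   3.3] [-0.09 -0.29 -0.02]
128.0 128.05 [ 2.6 -1.8  3.5] [-0.15 -0.37 -0.01]
127.25 127.3 [ 2.7 -2.3  4.5] [-0.18 -0.39 -0.03]
126.5 126.57 [ 2.  -1.4  5.8] [-0.14 -0.32 -0.03]
125.75 126.45 [-1.1  0.3 12.6] [ 0.12  0.36 -0.01]
125.0 126.31 [-4.3  1.3 22.3] [ 0.41  1.02 -0.04]
124.25 126.18 [-8.2  3.3 28.4] [0.64 1.75 0.01]
123.5 126.04 [-12.    4.5  36.2] [ 0.89  2.43 -0.01]
```

The spring force rises from first contact at 132.5 mm to about 5 N at 126.5 mm, then hits a hard stop. That is 6.0 mm of travel, so the button was fully down. Now I'll retreat, check once more and hand in.

Run:
```python
from h import *
p=robot.get_state()['tool_pos'].copy(); p[2]=340; robot.move_straight(p,speed=150)
q=robot.get_state()['joint_pos']; q[0]-=.4; robot.set_joints(q); robot.dwell(.5); st('clear')
door('top')
c2=snap('scene'); cv2.imwrite('pics/q.png',c2['p'][:,:,::-1])
```

```text
clear t 111.5 p [ 477.7 -458.7  338.9] F [-0.8 -0.  -0.5] gap -0.001
top door pts 402 x [-90.3 -80.8] z [ 90.1 144.8]
angle -0.106 x at z14 -98.8
```

View pics/q.png

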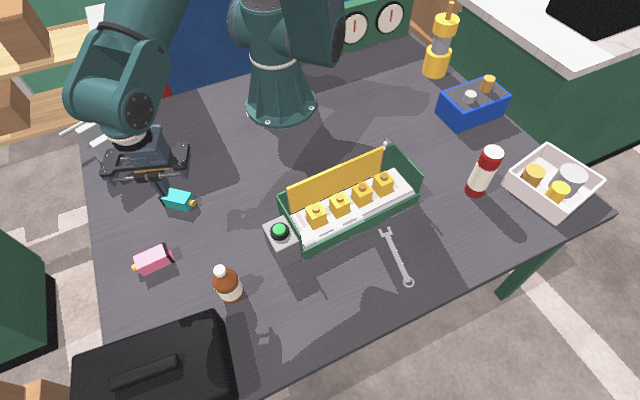

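```bash
python3 -c "
from cell import robot
print(robot.hand_in())"
```

```text
the job is handed in; nothing more can be done
None
```

The job is done and handed in at about 112 s of the 210 s limit. All four yellow caps stand rim-down, boss up, one to a pocket. Then I pushed the door shut through its catch and pressed the green start button after that.

- **Caps:** The last views show all four upright in the rack. One cap was knocked about 27 mm aside before I reached it; I found it again and placed it.
- **Door:** The last views show its top edge 80 to 90 mm in front of the bay centre, where it should be when home. The catch drew it home with no push needed from about 0.07 rad. The automatic angle fit is no use with the door upright, because only the top edge shows (it read -0.1 rad from above). I went by the edge position instead.
- **Door push:** My first straight push jammed on friction against the door's edge. I followed the door's arc instead. The final push read about 44 N along x (58 N in all) at the fingers, short of the 120 N wrist limit. The 40 N limit is for the arm and the gripper's body; only the fingers should have been touching.
- **Button:** I pressed it twice. The first press left it unclear whether it had bottomed out. The second, in small steps, showed 6.0 mm of travel, about 5 N and then a hard stop. The first press stopped at the same height.
- **Other items:** The spray can, oil bottle, wrench and both look-alikes appear where they were at the start.

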